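# Fit outlets to an air manifold, snap their clips with pliers, open the valve and test

### The job

Fit up this air manifold: stand each loose outlet in a free pocket of the block, then take the clip pliers from the mat and squeeze every outlet's snap clip with them (not with the fingers) until it clicks shut, and lay the pliers flat on the mat again. Only when all the clips are shut, pull the yellow lock slide out along the valve lever, swing the lever fully open, and squeeze the blow gun's trigger flat against its grip for a second and let it go. Leave the valve open and do not disturb the other things on the table.

Things in the scene. Friction and masses are not known exactly. Their poses are not given: they have to be found in the camera images.
- manifold: air manifold, fixed: aluminium block 62 x 385 mm on feet, its top 44 mm over the table. Origin on the table under its centre; y along the block, -x its front (to the robot), z up. Four square outlet pockets, 50 mm wide, floor 36 mm over the table, at y -105, -35, 35, 105 mm. Valve lever's axis at x 0, y -218; blow gun upright at y +182; gauge behind at x 52, 110 mm high.
- mat: black rubber tool mat, fixed, 170 x 260 x 4 mm, flat on the table. Origin at its centre on the table; x along the 170 mm side, y along the 260 mm side.
- pliers: clip pliers, loose, 0.23 kg, 206 mm long, blue handles; lie flat on the mat, sprung open. Origin on the pivot at the underside, x to the jaws, y to handle a, z up. Handles: parallel bars when open, 40 to 136 mm behind the pivot, 1 to 21 mm up, 66 mm over the outer faces. Squeezed there to about 33 mm the jaws shut; the spring pushes each with 11 N (open) to 16 N (shut), so carry at 62 mm.
- tip_a (a point): inner edge of the tip of the pliers jaw that belongs to handle a (the jaw on the -y side), 70 mm ahead of the pivot, 11 mm over the pliers' underside. The tips are 44 mm apart when the pliers are open, about 14 mm squeezed; the jaws are 13 mm tall and 60 mm over all when open.
- tip_b (a point): the same point on the other jaw; midway between the two tips lies the pliers' centre line
- outlet1: outlet 1 (may be absent), 0.55 kg, loose, stands upright on the table: round brass foot 42 mm wide, 9 high; grey pipe 29 mm thick; brass top 25 thick, 59 to 90 mm up, to grip. Origin under the foot. Round the pipe a black snap clip with two ears at the -x side: plates 21 mm long in x, 20 tall, centred at x -24, z 38 mm, open 28 over their outer faces; orange tongue above them up to z 57.
- clip1_l (a joint): left ear of the snap clip on outlet 1, turning about an upright hinge behind the pipe: 0 sprung open, 0.11 to 0.12 rad latched, 0.15 at its stop while pinched hard. The right ear moves as its mirror image. Pinching both ears to 15 mm over all (about 8 N) clicks the tongue over the yellow rib; they then stay at 18 to 19 mm. Not latched, they spring back.
- outlet2: outlet 2 (may be absent), a copy of outlet 1 with its own snap clip, described there
- clip2_l (a joint): the same for the snap clip on outlet 2
- outlet3: outlet 3 (may be absent), a copy of outlet 1 with its own snap clip, described there
- clip3_l (a joint): the same for the snap clip on outlet 3
- outlet4: outlet 4 (may be absent), a copy of outlet 1 with its own snap clip, described there
- clip4_l (a joint): the same for the snap clip on outlet 4
- lock_slide (a joint): yellow lock slide on the valve lever: 0 in (its nose sits in the valve's notch and the lever cannot turn); slides along the lever away from its axis, to 0.016 m (out, lever free); 1.5 N of friction, stays where it is left
- lock_tab (a point): point in the upright yellow tab of the lock slide, 7 mm under its top (94 mm over the table), 29 mm from the lever's axis when in; the tab stands 20 mm over the lever, is 9 mm thick along it and 16 mm wide across it
- valve_lever (a joint): red-ended shut-off lever: 0 shut (points to the manifold's front, -x), turns anticlockwise seen from above to 1.571 rad open (in line with the block, pointing to the manifold's -y); stays where it is left, about 2 N at its end
- lever_end (a point): on the lever's red sleeve, 95 mm from its axis, at mid height (70 mm over the table); the sleeve reaches from 50 to 110 mm from the axis, is 24 mm wide and 13 mm high, with free space beside and under it
- gun_grip (a point): on the axis of the blow gun's upright black grip, 138 mm over the table; the grip is 27 mm thick and ends 172 mm up; a nozzle rises from its top to 191 mm and bends away to the manifold's +x
- trigger_pad (a point): on the outer face of the red trigger lever beside the grip (manifold's +y side), 138 mm over the table, where to squeeze; 18 mm wide, hinged at its foot, free end 155 mm up; this face is about 36 mm from the grip's axis when let go, 22 mm when squeezed flat
- trigger (a joint): blow gun trigger: 0 let go, 0.2 rad squeezed flat against the grip (about 6 N); a spring returns it
- tape_measure: yellow tape measure, loose bystander, 68 x 102 x 36 mm; origin at the centre of its underside
- battery_pack: black tool battery, loose bystander, 76 x 118 x 64 mm; origin at the centre of its underside
Things that resemble listed ones, but are neither listed nor needed, are in the scene too. What is shaped like the outlet2 but green is not meant.

How it is judged:
By the outcome, as a careful person would: the job done as asked, in the order asked, and still so for the second after the job is handed in, with the robot touching nothing.
Of outlet1, outlet2, outlet3, outlet4 only 3 to 4 are there at a start; the rules pass over those that are not, and their reading is None.
At some moment in a run one of pliers may be knocked a few centimetres aside while the robot is not near it.
It also fails if it takes over 210 s, if anything falls off the work surface, if the arm or the gripper's body presses on something with over 40 N, if the wrist force passes 120 N, or if a joint passes its speed limit or range.

### The arm

A 7-joint arm with a two-finger parallel gripper is mounted at the origin on a cart in front of the work surface, level with it; the furniture and walls round the work are solid. World frame = base frame: x ahead of the robot, y to its left, z up, the work surface at z = 0. Lengths are in m, angles in rad, forces in N, time in s.
With the tool pointing down it reaches from about 0.35 to 0.9 m from the base axis. Payload 8.1 kg.
Tool frame: the origin (TCP) lies on the mounting face of the last link; the fingertips stand 173 mm ahead of it and the grasp point (between the pads) lies 155 mm ahead of it; z points along the fingers, y is the line along which they close (so a half turn about z gives the same grasp; the last joint's range is limited). The gripper opens to 85 mm and grips with 20 to 120 N. Pads are 22 mm wide; open, the fingers measure 114 mm over their backs; the gripper's body (76 mm by 85 mm) begins 54 mm behind the grasp point. The pads swing forward as they close: fully open they stand 13 mm farther back than shut.
Start: joints at [-1.441, 0.434, 0.025, 1.573, -0.012, 1.134, -0.075], TCP at [0.144, 0.608, 0.405] pointing down, gripper open.
Joint ranges: [-2.62, 2.62], [-0.44, 2.09], [-1.27, 1.32], [0.08, 2.57], [-1.32, 4.46], [0.12, 2], [-2.74, 2.74]. Speed limits (rad/s): [2.22, 2.22, 3.01, 3.01, 3.14, 3.14, 3.14].

### API

Orientations are given as [roll, pitch, yaw] about the fixed x, y, z axes, in that order (R = Rz(yaw) Ry(pitch) Rx(roll)).
In Python, from station import env, eyes gives the robot as it stands.
- The arm moves only by the tool servo_tool, never from a script. Its argument "steps" is a list of rows, each an object of numbers: "tx", "ty", "tz": the shift along the world's x, y, z each as a share of 150 mm, from -1 to 1; "wx", "wy", "wz": the turn, a rotation vector about the world's x, y, z each as a share of pi rad, from -1 to 1; "grip": the gripper command: -1 is shut, 1 is fully open, values between are in proportion. A call has 1 to 10 rows; each row shifts and turns the commanded pose from where the row before left it; what a row does not reach is not made up. A row lasts 1/10 s, in which the tool goes at most 50 mm and 8.59 degrees, less where a joint would pass 70% of its speed; a pose out of reach is approached as far as the arm can. A call with a number of a shift or a turn outside -1 to 1 is refused whole. A call with a gripper value outside its range is refused whole. The fingers move at their own pace and stop on an object; "grip_force" is the grip in N (left out, the last holds). Time passes only in rows, so rows that do not move let the fingers close. It gives the time, the measured TCP pose, the force, the opening and the grip force at its end, in the units of the state.
- env.get_state(): the state, without advancing time (a new reading comes with each control period).
- eyes.camera(name): name is "scene" or "top"; returns (picture, depth): 480x640x3 uint8, blue, green, red; 480x640 float32, m along the optical axis (not along the pixel's ray), 0 where there is no reading.
- eyes.camera_model(name): a dict with "vfov" (degrees; the focal length in pixels is half the picture's height over the tangent of half this angle, whatever the lens; pixels are square), "cx", "cy" (the principal point, pixels), "rvec" (rotation vector, rad) and "tvec" (3), from world to camera coordinates, as OpenCV has them. Camera axes: x right, y down, z forward; pixel columns grow to the right and rows downward; lengths in m; the calibration is good to about 2 mm. A picture is of the moment at which its call begins. camera_model takes no time and is no camera call.
- env.sign_off(): hands the job in; it is judged then, once.
Trained networks look in the newest picture that a camera, given by its name, has taken for a name from the list of things; names that differ only in an ending like _2 or _b are one class to them, and where a whole thing is asked for, a point or a joint stands for the part that bears it (a point fixed in the world has none). Each returns a list of dicts, best first, with "confidence" (0 to 1); they miss things now and then, are a little off and sometimes report something else, mostly with a low value. They report only what shows in the picture. A call takes as long as a camera call. They do not tell look-alikes from the thing itself.
- eyes.look_for(thing, camera): "extent" ([centre column, centre row, width, height] in pixels, round what is visible of it).
The state is a dict: "time": time; "joints": joint angles; "joint_velocities": joint speeds; "tau": joint torques, N m; "position": TCP position; "tool_rot": TCP orientation; "wrist_force": force on the tool from outside, world axes, zero at the start; "moment": the same for the moment, N m; "grip_width": finger opening in m; "grip_force": force on a finger pad.
Only numpy, scipy, OpenCV 4.12 (cv2) and the standard library are available. Lean on these libraries where they do the work, as an engineer would, in place of code of your own. Each camera call takes 0.05 s, during which the arm holds its last target. There are 200 camera calls.

## Working session

There is one attempt and no reset: what is moved stays moved. The work goes in short steps, Python scripts to look and compute and a tool call to move; the robot and the scene stay as the last step left them, time stands still between calls to the robot, and variables do not carry over. Pictures are saved under pics/ and viewed, at most 14 in all, crops included, and the job is handed in when it is done.

Besides the shell and the picture viewer there is one more tool, called after "Call:" in YAML: its name, and indented under it one key for each argument. servo_tool: Moves the arm, as the interface text tells. Shift numbers are shares of 150 mm and turn numbers shares of pi rad, none past 1 either way. Its arguments: {"type":"object","properties":{"steps":{"type":"array"},"grip_force":{"type":"number"}},"required":["steps"]}

```bash
ls; mkdir -p pics; cat > h.py <<'E'
import numpy as np, cv2
from station import env, eyes
def model(n):
    m=eyes.camera_model(n); R=cv2.Rodrigues(np.array(m['rvec'],float))[0]; t=np.array(m['tvec'],float)
    f=240/np.tan(np.radians(m['vfov'])/2); return f,m['cx'],m['cy'],R,t
def cloud(n,d):
    f,cx,cy,R,t=model(n); v,u=np.mgrid[:480,:640]
    P=np.stack([(u-cx)/f*d,(v-cy)/f*d,d],-1); return (P-t)@R   # world per pixel
def ray(n,u,v,z):
    f,cx,cy,R,t=model(n); c=-R.T@t; r=R.T@np.array([(u-cx)/f,(v-cy)/f,1]); return c+r*(z-c[2])/r[2]
def proj(n,p):
    f,cx,cy,R,t=model(n); q=R@np.array(p)+t; return q[:2]/q[2]*f+[cx,cy]
E
python3 - <<'E'
from h import *
for n in('scene','top'):
    im,d=eyes.camera(n); cv2.imwrite(f'pics/{n}0.png',im); np.save(f'{n}0.npy',d)
    f,cx,cy,R,t=model(n); print(n,f,cx,cy,-R.T@t,R[2])
    for th in ['manifold','mat','pliers','outlet1','tip_a','lock_tab','lever_end','gun_grip','trigger_pad','tape_measure','battery_pack']:
        print(th,[(np.round(r['extent']).astype(int).tolist(),round(r['confidence'],2)) for r in eyes.look_for(th,n)][:7])
print(env.get_state())
E
```

```text
pics
scene 438.1132105716234 313.8981806566931 236.9742412945645 [ 0.1253189  -0.51805376  0.89695252] [ 0.42181639  0.53270508 -0.73368674]
manifold [([367, 254, 157, 173], 0.75)]
mat [([349, 409, 146, 142], 0.92)]
pliers [([350, 412, 79, 99], 0.82), ([290, 200, 11, 27], 0.26)]
outlet1 [([236, 222, 25, 33], 0.87), ([375, 210, 14, 30], 0.73), ([261, 231, 22, 34], 0.6)]
tip_a [([349, 409, 89, 99], 0.8), ([346, 408, 80, 67], 0.68)]
lock_tab [([252, 233, 9, 6], 0.59), ([417, 316, 6, 11], 0.47)]
lever_end [([413, 321, 43, 43], 0.63)]
gun_grip [([367, 255, 163, 169], 0.82), ([269, 278, 10, 12], 0.23)]
trigger_pad [([294, 199, 7, 23], 0.6)]
tape_measure []
battery_pack [([406, 259, 47, 45], 0.83), ([270, 275, 12, 9], 0.6), ([293, 197, 9, 24], 0.54), ([350, 412, 86, 99], 0.44)]
top 585.5832032407721 311.89814624330705 247.18798160418666 [0.40205329 0.07115949 1.62076952] [ 1.22846962e-01  4.02261836e-05 -9.92425626e-01]
manifold [([356, 233, 184, 67], 0.96), ([316, 297, 17, 22], 0.62), ([431, 234, 8, 12], 0.52)]
mat [([441, 321, 95, 72], 0.76)]
pliers [([441, 327, 70, 26], 0.79)]
outlet1 [(
[... 500 characters left out ...]
-1.44058952,  0.43449405,  0.0249939 ,  1.57320896, -0.01162622,
        1.13397154, -0.07510581]), 'joint_velocities': array([-2.00327541e-03,  1.29979939e-03, -2.75955394e-05,  7.94143172e-04,
       -1.26979689e-03, -1.97810731e-03, -9.68963655e-04]), 'tau': array([-7.78623962e-04, -6.70282531e+01,  1.02337528e+00, -3.16568148e+01,
        1.54185266e-02,  2.01869254e-03,  1.20709475e-05]), 'position': array([0.1442121 , 0.60814212, 0.40472298]), 'tool_rot': array([ 3.14153071e+00, -1.91636125e-05,  2.90868949e+00]), 'wrist_force': array([-0.33337496, -0.385735  , -0.03031924]), 'moment': array([-0.01432246, -0.01249696, -0.05226164]), 'grip_force': 0.0, 'grip_width': 0.08547846244011455}
```

```bash
python3 - <<'E'
import cv2
a=cv2.imread('pics/top0.png')[130:380,160:520]; cv2.imwrite('pics/top0c.png',cv2.resize(a,None,fx=2.2,fy=2.2,interpolation=cv2.INTER_CUBIC))
a=cv2.imread('pics/scene0.png')[150:480,190:470]; cv2.imwrite('pics/scene0c.png',cv2.resize(a,None,fx=1.8,fy=1.8,interpolation=cv2.INTER_CUBIC))
E
```

```text
(no output)
```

View pics/top0c.png

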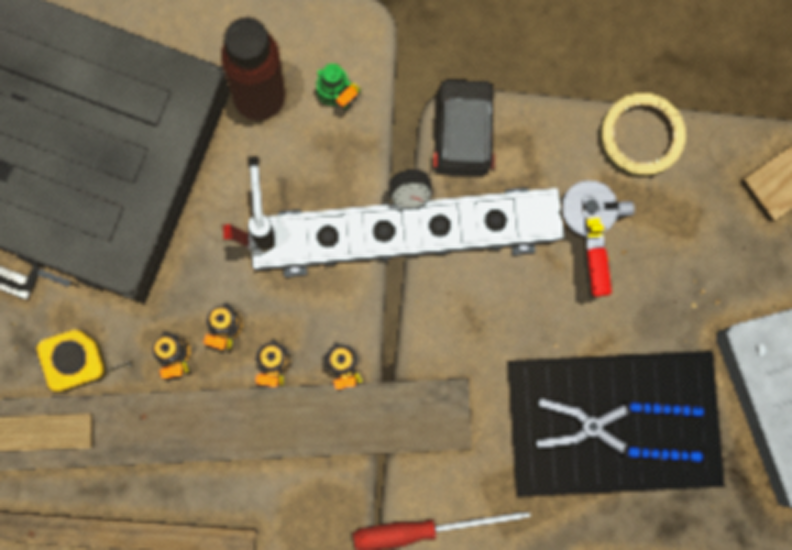

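View pics/scene0c.png

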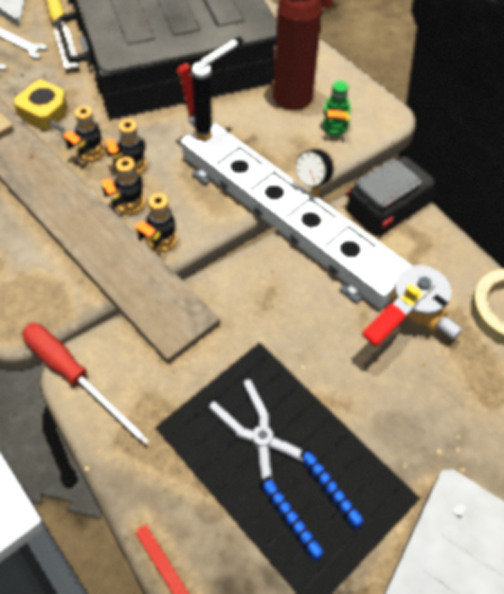

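Top crop shows four outlets with orange tongues at crop (170,355), (221,322), (271,362), (341,363). The green one at (334,85) is the decoy. All four pockets are free. The pliers lie on the mat at (600,428), jaws pointing left. The lever is at (597,250), and the gun is at the left end.

```bash
python3 - <<'E'
from h import *
im=cv2.imread('pics/top0.png'); d=np.load('top0.npy'); P=cloud('top',d); hsv=cv2.cvtColor(im,cv2.COLOR_BGR2HSV)
# manifold top
H=P[...,2]; v,u=np.mgrid[:480,:640]
m=(abs(H-.044)<.006)&(hsv[...,1]<60)&(hsv[...,2]>140)&(u>260)&(u<425)&(v>200)&(v<265)
pts=P[m][:,:2].astype(np.float32); print('man',m.sum(),cv2.minAreaRect(pts),np.median(H[m]))
# pockets
mk=((hsv[...,2]<70)&(u>295)&(u<395)&(v>220)&(v<245)).astype(np.uint8)
n,l,s,c=cv2.connectedComponentsWithStats(mk)
for i in range(1,n):
    if s[i,4]>15: print('hole',c[i],s[i,4],ray('top',*c[i],.036))
# outlets
for (cu,cv_) in [(237,291),(260,276),(283,294),(315,294)]:
    w=(abs(u-cu)<14)&(abs(v-cv_)<18)
    t=w&(H>.082)&(H<.1); 
    o=w&(hsv[...,0]>5)&(hsv[...,0]<20)&(hsv[...,1]>200)&(hsv[...,2]>180)&(H>.035)&(H<.066)
    a=np.median(P[t],0); e=P[t]; mid=(e.min(0)+e.max(0))/2
    print('out',t.sum(),e.mean(0).round(4),mid.round(4),'org',o.sum(),P[o].mean(0).round(4), 'yaw ears', np.degrees(np.arctan2(*(P[o].mean(0)-e.mean(0))[[1,0]])).round(1))
# pliers
b=(hsv[...,0]>100)&(hsv[...,0]<130)&(hsv[...,1]>150)&(v>300)&(v<350)&(u>400)
n,l,s,c=cv2.connectedComponentsWithStats(cv2.dilate(b.astype(np.uint8),np.ones((3,3))))
for i in range(1,n):
    q=P[(l==i)&b]; print('handle',len(q),cv2.minAreaRect(q[:,:2].astype(np.float32)),np.median(q[:,2]))
# mat
k=(hsv[...,2]<60)&(u>385)&(u<495)&(v>285)&(v<360)&(H<.02); print('mat',cv2.minAreaRect(P[k][:,:2].astype(np.float32)),np.median(H[k]))
# lever red, yellow
for nm,lo,hi in(('red',0,10),('yel',22,35)):
    k=(hsv[...,0]>=lo)&(hsv[...,0]<=hi)&(hsv[...,1]>150)&(u>415)&(u<445)&(v>220)&(v<270)&(H>.03); print(nm,k.sum(),P[k].mean(0),cv2.minAreaRect(P[k][:,:2].astype(np.float32)))
E
```

```text
man 1692 ((0.6350790858268738, -0.017608314752578735), (0.06279168277978897, 0.38535159826278687), 5.511875629425049) 0.04256794115694773
hole [384.82352941 229.62745098] 51 [ 0.64648973 -0.12841774  0.036     ]
hole [359.57142857 231.95918367] 49 [ 0.64009553 -0.05923189  0.036     ]
hole [334.19607843 234.41176471] 51 [0.63337397 0.01022527 0.036     ]
hole [308.625  236.9375] 48 [0.62645788 0.08014604 0.036     ]
out 71 [0.4844 0.2741 0.0894] [0.4843 0.274  0.0908] org 41 [0.4579 0.2703 0.0549] yaw ears -171.8
out 71 [0.5195 0.2086 0.0897] [0.5198 0.2087 0.0906] org 37 [0.494  0.2173 0.0551] yaw ears 161.0
out 69 [0.474  0.1485 0.0894] [0.4738 0.1479 0.0894] org 37 [0.448  0.1532 0.0544] yaw ears 169.6
out 68 [0.4711 0.0657 0.0882] [0.4713 0.0658 0.0891] org 34 [0.4456 0.0598 0.0545] yaw ears -166.9
handle 158 ((0.41113102436065674, -0.15925730764865875), (0.016671055927872658, 0.4608898460865021), 0.18454395234584808) 0.021448466742511003
handle 161 ((0.3737249970436096, -0.15767931938171387), (0.46094945073127747, 0.014292250387370586), 84.7191162109375) 0.021741829418607982
mat ((0.3957141935825348, -0.28748929500579834), (0.16709351539611816, 0.27666935324668884), 2.7602994441986084) 0.0025397429738949857
red 198 [ 0.57507924 -0.2454001   0.0826452 ] ((0.5010694265365601, -0.0934065729379654), (0.056847237050533295, 0.38262227177619934), 25.980762481689453)
yel 49 [ 0.63003674 -0.24239909  0.0819292 ] ((0.6318061947822571, -0.24251215159893036), (0.014463407918810844, 0.022162925451993942), 84.67385864257812)
```

```bash
python3 - <<'E'
from h import *
im=cv2.imread('pics/top0.png'); f=5; x0,y0=265,205
a=cv2.resize(im[y0:y0+60,x0:x0+155],None,fx=f,fy=f,interpolation=cv2.INTER_CUBIC)
c=np.array([.6366,-.0243]); th=np.radians(5.5); R=np.array([[np.cos(th),-np.sin(th)],[np.sin(th),np.cos(th)]])
for y in(-.105,-.035,.035,.105):
    q=[(proj('top',[*(c+R@[sx*.025,y+sy*.025]),.044])-[x0-.5,y0-.5])*f for sx,sy in((-1,-1),(-1,1),(1,1),(1,-1))]
    cv2.polylines(a,[np.int32(q)],True,(0,0,255),1)
im2=cv2.imread('pics/scene0.png'); b=cv2.resize(im2[205:345,270:430],None,fx=2,fy=2,interpolation=cv2.INTER_CUBIC)
o=np.zeros((300+280,775,3),np.uint8); o[:300]=a; o[300:,:320]=b; 
cv2.imwrite('pics/m1.png',o)
E
```

```text
(no output)
```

View pics/m1.png

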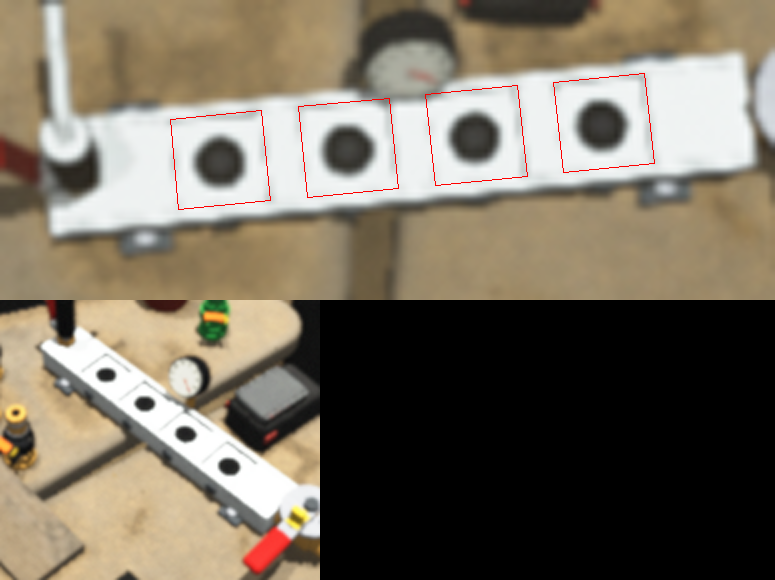

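The red pocket overlay matches the block: the dark discs sit in the squares and the pocket shading lines up. All four outlets fit the brass description and stand away from the green decoy. I'll start with the outlet at (0.484, 0.274) and put it in pocket D.

Call:
servo_tool:
  steps:
    - {"tx":0.227,"ty":-0.223,"wz":0.012,"grip":0.3}
    - {"tx":0.227,"ty":-0.223,"wz":0.012,"grip":0.3}
    - {"tx":0.227,"ty":-0.223,"wz":0.012,"grip":0.3}
    - {"tx":0.227,"ty":-0.223,"wz":0.012,"grip":0.3}
    - {"tx":0.227,"ty":-0.223,"wz":0.012,"grip":0.3}
    - {"tx":0.227,"ty":-0.223,"wz":0.012,"grip":0.3}
    - {"tx":0.227,"ty":-0.223,"wz":0.012,"grip":0.3}
    - {"tx":0.227,"ty":-0.223,"wz":0.012,"grip":0.3}
    - {"tx":0.227,"ty":-0.223,"wz":0.012,"grip":0.3}
    - {"tx":0.227,"ty":-0.223,"wz":0.012,"grip":0.3}
  grip_force: 40

```text
$.steps[0]: bad value
```

Call:
servo_tool:
  steps:
    - {"tx":0.227,"ty":-0.223,"tz":0,"wx":0,"wy":0,"wz":0.012,"grip":0.3}
  grip_force: 40

```text
time: 1.3
position: [0.1729, 0.5778, 0.4043]
tool_rot: [3.14, -0.004, 2.956]
wrist_force: [0.4, 0.7, 0.5]
grip_width: 0.0731
grip_force: 0.0
```

Call:
servo_tool:
  steps:
    - {"tx":0.227,"ty":-0.223,"tz":0,"wx":0,"wy":0,"wz":0.012,"grip":0.3}
    - {"tx":0.227,"ty":-0.223,"tz":0,"wx":0,"wy":0,"wz":0.012,"grip":0.3}
    - {"tx":0.227,"ty":-0.223,"tz":0,"wx":0,"wy":0,"wz":0.012,"grip":0.3}
    - {"tx":0.227,"ty":-0.223,"tz":0,"wx":0,"wy":0,"wz":0.012,"grip":0.3}
    - {"tx":0.227,"ty":-0.223,"tz":0,"wx":0,"wy":0,"wz":0.012,"grip":0.3}
    - {"tx":0.227,"ty":-0.223,"tz":0,"wx":0,"wy":0,"wz":0.012,"grip":0.3}
    - {"tx":0.227,"ty":-0.223,"tz":0,"wx":0,"wy":0,"wz":0.012,"grip":0.3}
    - {"tx":0.227,"ty":-0.223,"tz":0,"wx":0,"wy":0,"wz":0.012,"grip":0.3}
    - {"tx":0.227,"ty":-0.223,"tz":0,"wx":0,"wy":0,"wz":0.012,"grip":0.3}
    - {"tx":0,"ty":0,"tz":0,"wx":0,"wy":0,"wz":0,"grip":0.3}

```text
time: 2.3
position: [0.4894, 0.2672, 0.405]
tool_rot: [-3.138, 0.003, -3.007]
wrist_force: [-0.2, 0.7, 0.0]
grip_width: 0.0557
grip_force: 0.0
```

Call:
servo_tool:
  steps:
    - {"tx":0,"ty":0,"tz":-0.3,"wx":0,"wy":0,"wz":0,"grip":0.3}
    - {"tx":0,"ty":0,"tz":-0.3,"wx":0,"wy":0,"wz":0,"grip":0.3}
    - {"tx":0,"ty":0,"tz":-0.2,"wx":0,"wy":0,"wz":0,"grip":0.3}
    - {"tx":0,"ty":0,"tz":0,"wx":0,"wy":0,"wz":0,"grip":0.3}

```text
time: 2.7
position: [0.4831, 0.2729, 0.2811]
tool_rot: [-3.138, -0.007, -2.998]
wrist_force: [-0.3, -1.1, -0.4]
grip_width: 0.0555
grip_force: 0.0
```

```bash
cat >> h.py <<'E'
C=np.array([.6366,-.0243]); TH=np.radians(5.5)
def mw(x,y): # manifold -> world xy
    c,s=np.cos(TH),np.sin(TH); return C+np.array([c*x-s*y,s*x+c*y])
def go(x,y,z,yawdeg=None):
    s=env.get_state(); d=(np.array([x,y,z])-s['position']); y0=np.degrees(s['tool_rot'][2])
    w=None if yawdeg is None else ((yawdeg-y0+180)%360-180)
    print('pos',s['position'].round(4),'yaw',round(y0%360,1),'shares',(d/.15).round(3),'wz',None if w is None else round(w/180,4),'F',s['wrist_force'].round(1),'w',round(s['grip_width'],4),s['time'])
E
python3 -c "
from h import *
go(.4843,.274,.237,188.2)"
```

```text
pos [0.4831 0.2729 0.2811] yaw 188.3 shares [ 0.008  0.007 -0.294] wz -0.0003 F [-0.3 -1.1 -0.4] w 0.0555 2.7
```

Call:
servo_tool:
  steps:
    - {"tx":0,"ty":0,"tz":-0.2,"wx":0,"wy":0,"wz":0,"grip":0.3}
    - {"tx":0,"ty":0,"tz":-0.12,"wx":0,"wy":0,"wz":0,"grip":0.3}
    - {"tx":0,"ty":0,"tz":0,"wx":0,"wy":0,"wz":0,"grip":0.3}
    - {"tx":0,"ty":0,"tz":0,"wx":0,"wy":0,"wz":0,"grip":-1}
    - {"tx":0,"ty":0,"tz":0,"wx":0,"wy":0,"wz":0,"grip":-1}
    - {"tx":0,"ty":0,"tz":0,"wx":0,"wy":0,"wz":0,"grip":-1}
    - {"tx":0,"ty":0,"tz":0,"wx":0,"wy":0,"wz":0,"grip":-1}
    - {"tx":0,"ty":0,"tz":0,"wx":0,"wy":0,"wz":0,"grip":-1}

```text
time: 3.5
position: [0.4855, 0.2737, 0.2386]
tool_rot: [3.141, 0.003, -2.998]
wrist_force: [0.4, -2.2, 5.9]
grip_width: 0.0238
grip_force: 39.0
```

Call:
servo_tool:
  steps:
    - {"tx":0,"ty":0,"tz":0.2,"wx":0,"wy":0,"wz":0,"grip":-1}
    - {"tx":0,"ty":0,"tz":0.25,"wx":0,"wy":0,"wz":0,"grip":-1}
    - {"tx":0,"ty":0,"tz":0.25,"wx":0,"wy":0,"wz":0,"grip":-1}
    - {"tx":0,"ty":-0.25,"tz":0.1,"wx":0,"wy":0,"wz":-0.015,"grip":-1}
    - {"tx":0,"ty":-0.29,"tz":0,"wx":0,"wy":0,"wz":0,"grip":-1}
    - {"tx":0.1,"ty":-0.25,"tz":0,"wx":0,"wy":0,"wz":0,"grip":-1}
    - {"tx":0.2,"ty":-0.25,"tz":0,"wx":0,"wy":0,"wz":0,"grip":-1}
    - {"tx":0.25,"ty":-0.25,"tz":0,"wx":0,"wy":0,"wz":0,"grip":-1}
    - {"tx":0.25,"ty":0,"tz":0,"wx":0,"wy":0,"wz":0,"grip":-1}
    - {"tx":0.145,"ty":0,"tz":0,"wx":0,"wy":0,"wz":0,"grip":-1}

```text
time: 4.5
position: [0.6264, 0.08, 0.3575]
tool_rot: [-3.141, 0.002, -3.048]
wrist_force: [0.3, 1.3, -5.8]
grip_width: 0.0237
grip_force: 41.3
```

Call:
servo_tool:
  steps:
    - {"tx":0,"ty":0,"tz":0,"wx":0,"wy":0,"wz":0,"grip":-1}
    - {"tx":0,"ty":0,"tz":-0.15,"wx":0,"wy":0,"wz":0,"grip":-1}
    - {"tx":0,"ty":0,"tz":-0.15,"wx":0,"wy":0,"wz":0,"grip":-1}
    - {"tx":0,"ty":0,"tz":0,"wx":0,"wy":0,"wz":0,"grip":-1}
    - {"tx":0,"ty":0,"tz":0,"wx":0,"wy":0,"wz":0,"grip":-1}

```text
time: 5.0
position: [0.6238, 0.0825, 0.3121]
tool_rot: [3.142, -0.001, -3.044]
wrist_force: [0.9, -0.5, -5.5]
grip_width: 0.0237
grip_force: 41.1
```

```bash
python3 - <<'E'
from h import *
go(.6265,.0801,.273,185.5)
im,d=eyes.camera('scene'); cv2.imwrite('pics/s1.png',im)
cv2.imwrite('pics/s1c.png',cv2.resize(im[130:300,220:400],None,fx=3,fy=3,interpolation=cv2.INTER_CUBIC))
E
```

```text
pos [0.6238 0.0825 0.3121] yaw 185.6 shares [ 0.018 -0.016 -0.261] wz -0.0004 F [ 0.9 -0.5 -5.5] w 0.0237 5.0
```

View pics/s1c.png

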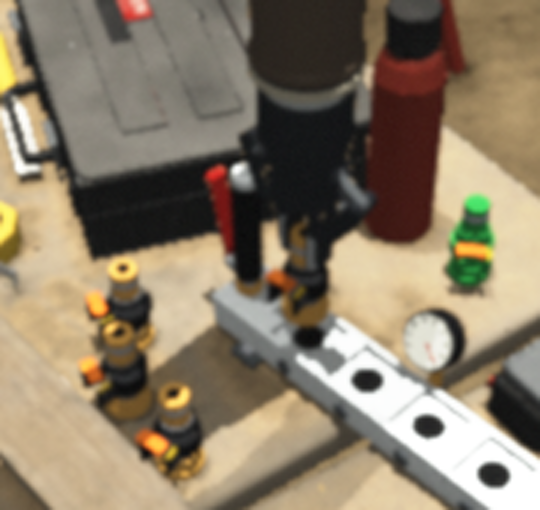

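Carried outlet hangs over the end pocket at crop (305,325), ears toward the front. I'll hold for a few rows to see whether the pose readings settle.

Call:
servo_tool:
  steps:
    - {"tx":0,"ty":0,"tz":0,"wx":0,"wy":0,"wz":0,"grip":-1}
    - {"tx":0,"ty":0,"tz":0,"wx":0,"wy":0,"wz":0,"grip":-1}
    - {"tx":0,"ty":0,"tz":0,"wx":0,"wy":0,"wz":0,"grip":-1}

```text
time: 5.35
position: [0.6245, 0.0823, 0.3125]
tool_rot: [3.141, 0.001, -3.045]
wrist_force: [0.3, 0.4, -6.4]
grip_width: 0.0237
grip_force: 41.1
```

Call:
servo_tool:
  steps:
    - {"tx":0,"ty":0,"tz":0,"wx":0,"wy":0,"wz":0,"grip":-1}

```text
time: 5.45
position: [0.6244, 0.0823, 0.3121]
tool_rot: [3.141, 0.001, -3.045]
wrist_force: [0.0, 0.1, -6.1]
grip_width: 0.0236
grip_force: 41.1
```

Call:
servo_tool:
  steps:
    - {"tx":0,"ty":0,"tz":0,"wx":0,"wy":0,"wz":0,"grip":-1}

```text
time: 5.55
position: [0.6243, 0.0823, 0.3119]
tool_rot: [3.141, 0.0, -3.045]
wrist_force: [-0.9, 0.3, -5.8]
grip_width: 0.0235
grip_force: 41.1
```

Call:
servo_tool:
  steps:
    - {"tx":0.014,"ty":-0.014,"tz":0,"wx":0,"wy":0,"wz":0,"grip":-1}
    - {"tx":0,"ty":0,"tz":-0.1,"wx":0,"wy":0,"wz":0,"grip":-1}
    - {"tx":0,"ty":0,"tz":-0.1,"wx":0,"wy":0,"wz":0,"grip":-1}
    - {"tx":0,"ty":0,"tz":-0.05,"wx":0,"wy":0,"wz":0,"grip":-1}
    - {"tx":0,"ty":0,"tz":0,"wx":0,"wy":0,"wz":0,"grip":-1}
    - {"tx":0,"ty":0,"tz":0,"wx":0,"wy":0,"wz":0,"grip":-1}

```text
time: 6.15
position: [0.6265, 0.0798, 0.274]
tool_rot: [-3.141, -0.0, -3.045]
wrist_force: [-0.1, -0.9, -4.1]
grip_width: 0.0239
grip_force: 42.4
```

Call:
servo_tool:
  steps:
    - {"tx":0,"ty":0,"tz":-0.013,"wx":0,"wy":0,"wz":0,"grip":-1}
    - {"tx":0,"ty":0,"tz":0,"wx":0,"wy":0,"wz":0,"grip":-1}

```text
time: 6.35
position: [0.6268, 0.0798, 0.274]
tool_rot: [-3.142, 0.002, -3.045]
wrist_force: [-5.2, -2.4, 12.4]
grip_width: 0.0239
grip_force: 44.1
```

Call:
servo_tool:
  steps:
    - {"tx":0,"ty":0,"tz":0.013,"wx":0,"wy":0,"wz":0,"grip":0.1}
    - {"tx":0,"ty":0,"tz":0,"wx":0,"wy":0,"wz":0,"grip":0.1}
    - {"tx":0,"ty":0,"tz":0.05,"wx":0,"wy":0,"wz":0,"grip":0.1}
    - {"tx":0,"ty":0,"tz":0.25,"wx":0,"wy":0,"wz":0,"grip":0.1}
    - {"tx":0,"ty":0,"tz":0.25,"wx":0,"wy":0,"wz":0,"grip":0.2}
    - {"tx":-0.25,"ty":0,"tz":0.03,"wx":0,"wy":0,"wz":-0.034,"grip":0.3}
    - {"tx":-0.25,"ty":0.2,"tz":0,"wx":0,"wy":0,"wz":-0.034,"grip":0.3}
    - {"tx":-0.2,"ty":0.26,"tz":0,"wx":0,"wy":0,"wz":-0.034,"grip":0.3}
    - {"tx":0,"ty":0.25,"tz":0,"wx":0,"wy":0,"wz":-0.034,"grip":0.3}
    - {"tx":-0.013,"ty":0.15,"tz":0,"wx":0,"wy":0,"wz":0,"grip":0.3}

```text
time: 7.35
position: [0.5182, 0.2127, 0.3621]
tool_rot: [3.139, -0.0, 2.811]
wrist_force: [0.2, 0.9, -0.6]
grip_width: 0.0555
grip_force: 0.0
```

Call:
servo_tool:
  steps:
    - {"tx":0,"ty":0,"tz":-0.2,"wx":0,"wy":0,"wz":0,"grip":0.3}
    - {"tx":0,"ty":0,"tz":-0.1,"wx":0,"wy":0,"wz":0,"grip":0.3}
    - {"tx":0,"ty":0,"tz":0,"wx":0,"wy":0,"wz":0,"grip":0.3}
    - {"tx":0,"ty":0,"tz":0,"wx":0,"wy":0,"wz":0,"grip":0.3}

```text
time: 7.75
position: [0.5197, 0.2092, 0.3168]
tool_rot: [3.141, 0.0, 2.811]
wrist_force: [0.6, -0.4, 0.3]
grip_width: 0.0557
grip_force: 0.0
```

```bash
python3 - <<'E'
from h import *
go(.5196,.2086,.237,161)
im,d=eyes.camera('top'); cv2.imwrite('pics/t2.png',im); P=cloud('top',d)
for nm,uv in(('placed',proj('top',[.6265,.0801,.126])),):
    u0,v0=np.int32(uv); q=P[v0-10:v0+10,u0-10:u0+10].reshape(-1,3); q=q[(q[:,2]>.118)&(q[:,2]<.135)]; print(nm,len(q),(q.min(0)+q.max(0))/2,q.mean(0))
E
```

```text
pos [0.5197 0.2092 0.3168] yaw 161.1 shares [-0.001 -0.004 -0.532] wz -0.0004 F [ 0.6 -0.4  0.3] w 0.0557 7.75
placed 71 [0.62360133 0.08127751 0.1252405 ] [0.62374498 0.08140241 0.12457293]
```

Call:
servo_tool:
  steps:
    - {"tx":0,"ty":0,"tz":-0.25,"wx":0,"wy":0,"wz":0,"grip":0.3}
    - {"tx":0,"ty":0,"tz":-0.2,"wx":0,"wy":0,"wz":0,"grip":0.3}
    - {"tx":0,"ty":0,"tz":-0.07,"wx":0,"wy":0,"wz":0,"grip":0.3}
    - {"tx":0,"ty":0,"tz":0,"wx":0,"wy":0,"wz":0,"grip":0.3}
    - {"tx":0,"ty":0,"tz":0,"wx":0,"wy":0,"wz":0,"grip":-1}
    - {"tx":0,"ty":0,"tz":0,"wx":0,"wy":0,"wz":0,"grip":-1}
    - {"tx":0,"ty":0,"tz":0,"wx":0,"wy":0,"wz":0,"grip":-1}
    - {"tx":0,"ty":0,"tz":0,"wx":0,"wy":0,"wz":0,"grip":-1}

```text
time: 8.6
position: [0.5201, 0.2091, 0.2399]
tool_rot: [3.14, 0.002, 2.811]
wrist_force: [-1.7, -1.1, 5.6]
grip_width: 0.024
grip_force: 39.0
```

Call:
servo_tool:
  steps:
    - {"tx":0,"ty":0,"tz":0.2,"wx":0,"wy":0,"wz":0,"grip":-1}
    - {"tx":0,"ty":0,"tz":0.25,"wx":0,"wy":0,"wz":0,"grip":-1}
    - {"tx":0,"ty":0,"tz":0.25,"wx":0,"wy":0,"wz":0,"grip":-1}
    - {"tx":0,"ty":-0.22,"tz":0.1,"wx":0,"wy":0,"wz":0.034,"grip":-1}
    - {"tx":0,"ty":-0.28,"tz":0,"wx":0,"wy":0,"wz":0.034,"grip":-1}
    - {"tx":0,"ty":-0.28,"tz":0,"wx":0,"wy":0,"wz":0.034,"grip":-1}
    - {"tx":0,"ty":-0.28,"tz":0,"wx":0,"wy":0,"wz":0.034,"grip":-1}
    - {"tx":0.25,"ty":-0.22,"tz":0,"wx":0,"wy":0,"wz":0,"grip":-1}
    - {"tx":0.28,"ty":-0.05,"tz":0,"wx":0,"wy":0,"wz":0,"grip":-1}
    - {"tx":0.22,"ty":0,"tz":0,"wx":0,"wy":0,"wz":0,"grip":-1}

```text
time: 9.6
position: [0.6334, 0.0065, 0.3591]
tool_rot: [-3.14, 0.001, -3.049]
wrist_force: [0.4, 1.4, -5.5]
grip_width: 0.0237
grip_force: 41.2
```

Call:
servo_tool:
  steps:
    - {"tx":0,"ty":0,"tz":-0.15,"wx":0,"wy":0,"wz":0,"grip":-1}
    - {"tx":0,"ty":0,"tz":-0.15,"wx":0,"wy":0,"wz":0,"grip":-1}
    - {"tx":0,"ty":0,"tz":0,"wx":0,"wy":0,"wz":0,"grip":-1}
    - {"tx":0,"ty":0,"tz":0,"wx":0,"wy":0,"wz":0,"grip":-1}
    - {"tx":0,"ty":0,"tz":0,"wx":0,"wy":0,"wz":0,"grip":-1}

```text
time: 10.1
position: [0.6323, 0.0097, 0.3148]
tool_rot: [-3.142, 0.002, -3.045]
wrist_force: [0.9, -0.5, -6.0]
grip_width: 0.0236
grip_force: 41.0
```

```bash
python3 -c "
from h import *
go(.6335,.0102,.2750,185.5)"
```

```text
pos [0.6323 0.0097 0.3148] yaw 185.6 shares [ 0.008  0.004 -0.266] wz -0.0003 F [ 0.9 -0.5 -6. ] w 0.0236 10.1
```

Call:
servo_tool:
  steps:
    - {"tx":0.008,"ty":0.004,"tz":0,"wx":0,"wy":0,"wz":0,"grip":-1}
    - {"tx":0,"ty":0,"tz":-0.11,"wx":0,"wy":0,"wz":0,"grip":-1}
    - {"tx":0,"ty":0,"tz":-0.11,"wx":0,"wy":0,"wz":0,"grip":-1}
    - {"tx":0,"ty":0,"tz":-0.05,"wx":0,"wy":0,"wz":0,"grip":-1}
    - {"tx":0,"ty":0,"tz":0,"wx":0,"wy":0,"wz":0,"grip":-1}
    - {"tx":0,"ty":0,"tz":-0.01,"wx":0,"wy":0,"wz":0,"grip":-1}
    - {"tx":0,"ty":0,"tz":0,"wx":0,"wy":0,"wz":0,"grip":-1}

```text
time: 10.8
position: [0.6341, 0.0098, 0.2748]
tool_rot: [-3.142, 0.004, -3.045]
wrist_force: [-6.2, -1.6, 15.3]
grip_width: 0.0237
grip_force: 45.5
```

Call:
servo_tool:
  steps:
    - {"tx":0,"ty":0,"tz":0.013,"wx":0,"wy":0,"wz":0,"grip":0.1}
    - {"tx":0,"ty":0,"tz":0,"wx":0,"wy":0,"wz":0,"grip":0.1}
    - {"tx":0,"ty":0,"tz":0.05,"wx":0,"wy":0,"wz":0,"grip":0.1}
    - {"tx":0,"ty":0,"tz":0.25,"wx":0,"wy":0,"wz":0,"grip":0.1}
    - {"tx":-0.1,"ty":0,"tz":0.25,"wx":0,"wy":0,"wz":0,"grip":0.2}
    - {"tx":-0.25,"ty":0.1,"tz":0,"wx":0,"wy":0,"wz":-0.022,"grip":0.3}
    - {"tx":-0.25,"ty":0.2,"tz":0,"wx":0,"wy":0,"wz":-0.022,"grip":0.3}
    - {"tx":-0.22,"ty":0.23,"tz":0,"wx":0,"wy":0,"wz":-0.022,"grip":0.3}
    - {"tx":-0.15,"ty":0.23,"tz":0,"wx":0,"wy":0,"wz":-0.022,"grip":0.3}
    - {"tx":-0.1,"ty":0.16,"tz":0,"wx":0,"wy":0,"wz":0,"grip":0.3}

```text
time: 11.8
position: [0.4709, 0.1506, 0.3565]
tool_rot: [3.14, 0.0, 2.962]
wrist_force: [0.3, -0.2, 0.7]
grip_width: 0.0554
grip_force: 0.0
```

Call:
servo_tool:
  steps:
    - {"tx":0,"ty":0,"tz":-0.2,"wx":0,"wy":0,"wz":0,"grip":0.3}
    - {"tx":0,"ty":0,"tz":-0.1,"wx":0,"wy":0,"wz":0,"grip":0.3}
    - {"tx":0,"ty":0,"tz":0,"wx":0,"wy":0,"wz":0,"grip":0.3}
    - {"tx":0,"ty":0,"tz":0,"wx":0,"wy":0,"wz":0,"grip":0.3}

```text
time: 12.2
position: [0.473, 0.1482, 0.3113]
tool_rot: [3.141, 0.0, 2.962]
wrist_force: [0.2, -0.4, -0.7]
grip_width: 0.0554
grip_force: 0.0
```

```bash
python3 -c "
from h import *
go(.4741,.1483,.237,169.6)"
```

```text
pos [0.473  0.1482 0.3113] yaw 169.7 shares [ 0.007  0.    -0.496] wz -0.0005 F [ 0.2 -0.4 -0.7] w 0.0554 12.2
```

Call:
servo_tool:
  steps:
    - {"tx":0.007,"ty":0,"tz":-0.22,"wx":0,"wy":0,"wz":0,"grip":0.3}
    - {"tx":0,"ty":0,"tz":-0.2,"wx":0,"wy":0,"wz":0,"grip":0.3}
    - {"tx":0,"ty":0,"tz":-0.07,"wx":0,"wy":0,"wz":0,"grip":0.3}
    - {"tx":0,"ty":0,"tz":0,"wx":0,"wy":0,"wz":0,"grip":0.3}
    - {"tx":0,"ty":0,"tz":0,"wx":0,"wy":0,"wz":0,"grip":-1}
    - {"tx":0,"ty":0,"tz":0,"wx":0,"wy":0,"wz":0,"grip":-1}
    - {"tx":0,"ty":0,"tz":0,"wx":0,"wy":0,"wz":0,"grip":-1}
    - {"tx":0,"ty":0,"tz":0,"wx":0,"wy":0,"wz":0,"grip":-1}

```text
time: 13.0
position: [0.4744, 0.1481, 0.2387]
tool_rot: [3.14, 0.002, 2.962]
wrist_force: [-0.9, -1.3, 5.7]
grip_width: 0.0241
grip_force: 39.0
```

Call:
servo_tool:
  steps:
    - {"tx":0,"ty":0,"tz":0.25,"wx":0,"wy":0,"wz":0,"grip":-1}
    - {"tx":0,"ty":0,"tz":0.28,"wx":0,"wy":0,"wz":0,"grip":-1}
    - {"tx":0.05,"ty":-0.1,"tz":0.25,"wx":0,"wy":0,"wz":0.022,"grip":-1}
    - {"tx":0.08,"ty":-0.28,"tz":0.02,"wx":0,"wy":0,"wz":0.022,"grip":-1}
    - {"tx":0.1,"ty":-0.28,"tz":0,"wx":0,"wy":0,"wz":0.022,"grip":-1}
    - {"tx":0.1,"ty":-0.28,"tz":0,"wx":0,"wy":0,"wz":0.022,"grip":-1}
    - {"tx":0.12,"ty":-0.28,"tz":0,"wx":0,"wy":0,"wz":0,"grip":-1}
    - {"tx":0.2,"ty":-0.162,"tz":0,"wx":0,"wy":0,"wz":0,"grip":-1}
    - {"tx":0.25,"ty":0,"tz":0,"wx":0,"wy":0,"wz":0,"grip":-1}
    - {"tx":0.205,"ty":0,"tz":0,"wx":0,"wy":0,"wz":0,"grip":-1}

```text
time: 14.0
position: [0.6405, -0.0605, 0.3576]
tool_rot: [-3.141, 0.0, -3.047]
wrist_force: [0.6, 1.6, -5.9]
grip_width: 0.0234
grip_force: 41.9
```

Call:
servo_tool:
  steps:
    - {"tx":0,"ty":0,"tz":-0.15,"wx":0,"wy":0,"wz":0,"grip":-1}
    - {"tx":0,"ty":0,"tz":-0.15,"wx":0,"wy":0,"wz":0,"grip":-1}
    - {"tx":0,"ty":0,"tz":0,"wx":0,"wy":0,"wz":0,"grip":-1}
    - {"tx":0,"ty":0,"tz":0,"wx":0,"wy":0,"wz":0,"grip":-1}
    - {"tx":0,"ty":0,"tz":0,"wx":0,"wy":0,"wz":0,"grip":-1}

```text
time: 14.5
position: [0.6398, -0.0591, 0.3138]
tool_rot: [-3.141, 0.002, -3.045]
wrist_force: [0.2, -0.3, -5.4]
grip_width: 0.0235
grip_force: 41.6
```

```bash
python3 -c "
from h import *
go(.6402,-.0592,.2745,185.5)"
```

```text
pos [ 0.6398 -0.0591  0.3138] yaw 185.6 shares [ 0.003 -0.001 -0.262] wz -0.0003 F [ 0.2 -0.3 -5.4] w 0.0235 14.5
```

Call:
servo_tool:
  steps:
    - {"tx":0.003,"ty":0,"tz":-0.1,"wx":0,"wy":0,"wz":0,"grip":-1}
    - {"tx":0,"ty":0,"tz":-0.11,"wx":0,"wy":0,"wz":0,"grip":-1}
    - {"tx":0,"ty":0,"tz":-0.055,"wx":0,"wy":0,"wz":0,"grip":-1}
    - {"tx":0,"ty":0,"tz":0,"wx":0,"wy":0,"wz":0,"grip":-1}
    - {"tx":0,"ty":0,"tz":-0.01,"wx":0,"wy":0,"wz":0,"grip":-1}
    - {"tx":0,"ty":0,"tz":0,"wx":0,"wy":0,"wz":0,"grip":-1}

```text
time: 15.1
position: [0.6406, -0.0594, 0.2729]
tool_rot: [-3.141, 0.003, -3.045]
wrist_force: [-3.2, -0.1, 11.3]
grip_width: 0.0235
grip_force: 45.8
```

Call:
servo_tool:
  steps:
    - {"tx":0,"ty":0,"tz":0.013,"wx":0,"wy":0,"wz":0,"grip":0.1}
    - {"tx":0,"ty":0,"tz":0,"wx":0,"wy":0,"wz":0,"grip":0.1}
    - {"tx":0,"ty":0,"tz":0.05,"wx":0,"wy":0,"wz":0,"grip":0.1}
    - {"tx":0,"ty":0,"tz":0.25,"wx":0,"wy":0,"wz":0,"grip":0.1}
    - {"tx":-0.1,"ty":0,"tz":0.25,"wx":0,"wy":0,"wz":0,"grip":0.2}
    - {"tx":-0.25,"ty":0.1,"tz":0,"wx":0,"wy":0,"wz":0.021,"grip":0.3}
    - {"tx":-0.25,"ty":0.2,"tz":0,"wx":0,"wy":0,"wz":0.021,"grip":0.3}
    - {"tx":-0.22,"ty":0.2,"tz":0,"wx":0,"wy":0,"wz":0,"grip":0.3}
    - {"tx":-0.17,"ty":0.2,"tz":0,"wx":0,"wy":0,"wz":0,"grip":0.3}
    - {"tx":-0.14,"ty":0.134,"tz":0,"wx":0,"wy":0,"wz":0,"grip":0.3}

```text
time: 16.1
position: [0.4687, 0.0679, 0.356]
tool_rot: [3.141, 0.001, -2.911]
wrist_force: [0.2, -0.6, -0.5]
grip_width: 0.0552
grip_force: 0.0
```

Call:
servo_tool:
  steps:
    - {"tx":0,"ty":0,"tz":-0.2,"wx":0,"wy":0,"wz":0,"grip":0.3}
    - {"tx":0,"ty":0,"tz":-0.1,"wx":0,"wy":0,"wz":0,"grip":0.3}
    - {"tx":0,"ty":0,"tz":0,"wx":0,"wy":0,"wz":0,"grip":0.3}
    - {"tx":0,"ty":0,"tz":0,"wx":0,"wy":0,"wz":0,"grip":0.3}

```text
time: 16.5
position: [0.4707, 0.066, 0.3109]
tool_rot: [-3.142, 0.0, -2.913]
wrist_force: [0.6, -0.2, -0.6]
grip_width: 0.0554
grip_force: 0.0
```

```bash
python3 -c "
from h import *
go(.4715,.0657,.237,193.1)"
```

```text
pos [0.4707 0.066  0.3109] yaw 193.1 shares [ 0.005 -0.002 -0.493] wz -0.0 F [ 0.6 -0.2 -0.6] w 0.0554 16.5
```

Call:
servo_tool:
  steps:
    - {"tx":0.005,"ty":0,"tz":-0.22,"wx":0,"wy":0,"wz":0,"grip":0.3}
    - {"tx":0,"ty":0,"tz":-0.2,"wx":0,"wy":0,"wz":0,"grip":0.3}
    - {"tx":0,"ty":0,"tz":-0.07,"wx":0,"wy":0,"wz":0,"grip":0.3}
    - {"tx":0,"ty":0,"tz":0,"wx":0,"wy":0,"wz":0,"grip":0.3}
    - {"tx":0,"ty":0,"tz":0,"wx":0,"wy":0,"wz":0,"grip":-1}
    - {"tx":0,"ty":0,"tz":0,"wx":0,"wy":0,"wz":0,"grip":-1}
    - {"tx":0,"ty":0,"tz":0,"wx":0,"wy":0,"wz":0,"grip":-1}
    - {"tx":0,"ty":0,"tz":0,"wx":0,"wy":0,"wz":0,"grip":-1}

```text
time: 17.3
position: [0.472, 0.0656, 0.2382]
tool_rot: [-3.141, 0.003, -2.913]
wrist_force: [0.4, -2.7, 7.6]
grip_width: 0.0236
grip_force: 39.2
```

Call:
servo_tool:
  steps:
    - {"tx":0,"ty":0,"tz":0.25,"wx":0,"wy":0,"wz":0,"grip":-1}
    - {"tx":0,"ty":0,"tz":0.28,"wx":0,"wy":0,"wz":0,"grip":-1}
    - {"tx":0.05,"ty":-0.1,"tz":0.25,"wx":0,"wy":0,"wz":-0.021,"grip":-1}
    - {"tx":0.09,"ty":-0.26,"tz":0.02,"wx":0,"wy":0,"wz":-0.021,"grip":-1}
    - {"tx":0.1,"ty":-0.26,"tz":0,"wx":0,"wy":0,"wz":0,"grip":-1}
    - {"tx":0.12,"ty":-0.26,"tz":0,"wx":0,"wy":0,"wz":0,"grip":-1}
    - {"tx":0.14,"ty":-0.26,"tz":0,"wx":0,"wy":0,"wz":0,"grip":-1}
    - {"tx":0.2,"ty":-0.153,"tz":0,"wx":0,"wy":0,"wz":0,"grip":-1}
    - {"tx":0.25,"ty":0,"tz":0,"wx":0,"wy":0,"wz":0,"grip":-1}
    - {"tx":0.213,"ty":0,"tz":0,"wx":0,"wy":0,"wz":0,"grip":-1}

```text
time: 18.3
position: [0.6465, -0.1289, 0.3566]
tool_rot: [3.141, -0.001, -3.047]
wrist_force: [0.2, 0.7, -5.2]
grip_width: 0.0238
grip_force: 40.7
```

Call:
servo_tool:
  steps:
    - {"tx":0,"ty":0,"tz":-0.15,"wx":0,"wy":0,"wz":0,"grip":-1}
    - {"tx":0,"ty":0,"tz":-0.15,"wx":0,"wy":0,"wz":0,"grip":-1}
    - {"tx":0,"ty":0,"tz":0,"wx":0,"wy":0,"wz":0,"grip":-1}
    - {"tx":0,"ty":0,"tz":0,"wx":0,"wy":0,"wz":0,"grip":-1}
    - {"tx":0,"ty":0,"tz":0,"wx":0,"wy":0,"wz":0,"grip":-1}

```text
time: 18.8
position: [0.6459, -0.1279, 0.3133]
tool_rot: [-3.141, 0.002, -3.045]
wrist_force: [0.5, -1.1, -5.6]
grip_width: 0.0235
grip_force: 40.4
```

```bash
python3 -c "
from h import *
go(.6466,-.1284,.2740,185.5)"
```

```text
pos [ 0.6459 -0.1279  0.3133] yaw 185.6 shares [ 0.005 -0.003 -0.262] wz -0.0003 F [ 0.5 -1.1 -5.6] w 0.0235 18.8
```

Call:
servo_tool:
  steps:
    - {"tx":0.005,"ty":-0.003,"tz":-0.1,"wx":0,"wy":0,"wz":0,"grip":-1}
    - {"tx":0,"ty":0,"tz":-0.11,"wx":0,"wy":0,"wz":0,"grip":-1}
    - {"tx":0,"ty":0,"tz":-0.055,"wx":0,"wy":0,"wz":0,"grip":-1}
    - {"tx":0,"ty":0,"tz":0,"wx":0,"wy":0,"wz":0,"grip":-1}
    - {"tx":0,"ty":0,"tz":-0.01,"wx":0,"wy":0,"wz":0,"grip":-1}
    - {"tx":0,"ty":0,"tz":0,"wx":0,"wy":0,"wz":0,"grip":-1}

```text
time: 19.4
position: [0.647, -0.1292, 0.2728]
tool_rot: [-3.14, 0.003, -3.045]
wrist_force: [-2.6, -0.8, 10.3]
grip_width: 0.0236
grip_force: 44.3
```

Call:
servo_tool:
  steps:
    - {"tx":0,"ty":0,"tz":0.013,"wx":0,"wy":0,"wz":0,"grip":0.1}
    - {"tx":0,"ty":0,"tz":0,"wx":0,"wy":0,"wz":0,"grip":0.1}
    - {"tx":0,"ty":0,"tz":0.05,"wx":0,"wy":0,"wz":0,"grip":0.1}
    - {"tx":0,"ty":0,"tz":0.25,"wx":0,"wy":0,"wz":0,"grip":0.1}
    - {"tx":-0.1,"ty":0,"tz":0.25,"wx":0,"wy":0,"wz":0,"grip":0.3}
    - {"tx":-0.25,"ty":-0.1,"tz":0,"wx":0,"wy":0,"wz":0,"grip":0.6}
    - {"tx":-0.25,"ty":-0.2,"tz":0,"wx":0,"wy":0,"wz":0,"grip":1}
    - {"tx":-0.25,"ty":-0.2,"tz":0,"wx":0,"wy":0,"wz":0,"grip":1}
    - {"tx":-0.25,"ty":-0.2,"tz":0,"wx":0,"wy":0,"wz":0,"grip":1}
    - {"tx":0,"ty":0,"tz":0,"wx":0,"wy":0,"wz":0,"grip":1}

```text
time: 20.4
position: [0.4761, -0.2382, 0.356]
tool_rot: [-3.14, -0.002, -3.054]
wrist_force: [0.2, -0.6, -0.1]
grip_width: 0.0853
grip_force: 0.0
```

```bash
cat > meas.py <<'E'
from h import *
def outlets(P,hsv):
    H=P[...,2]; v,u=np.mgrid[:480,:640]; r=[]
    for y in(-.105,-.035,.035,.105):
        w=mw(0,y); u0,v0=proj('top',[*w,.126]); b=(abs(u-u0)<13)&(v-v0<22)&(v-v0>-12)
        q=P[b&(abs(u-u0)<9)&(H>.118)&(H<.135)]; o=P[b&(hsv[...,0]>5)&(hsv[...,0]<20)&(hsv[...,1]>200)&(hsv[...,2]>150)&(H>.075)&(H<.105)]
        qc=(q.min(0)+q.max(0))/2
        print(y,'top',q.mean(0).round(4),'off',(qc[:2]-w).round(4),'org',len(o),o.mean(0).round(4) if len(o) else 0,'ear yaw',np.degrees(np.arctan2(*(o.mean(0)-q.mean(0))[[1,0]])).round(1) if len(o) else 0)
def pliers(P,hsv,im):
    H=P[...,2]; b=(hsv[...,0]>100)&(hsv[...,0]<130)&(hsv[...,1]>150)&(P[...,0]<.5)&(P[...,1]<0)&(P[...,1]>-.45)&(P[...,0]>.3)
    n,l,s,c=cv2.connectedComponentsWithStats(cv2.dilate(b.astype(np.uint8),np.ones((5,5))))
    for i in range(1,n):
        if s[i,4]<60: continue
        q=P[(l==i)&b]; print('handle',s[i],cv2.minAreaRect(q[:,:2].astype(np.float32)),q.min(0).round(4),q.max(0).round(4),q.mean(0).round(4))
if __name__=='__main__':
    im,d=eyes.camera('top'); cv2.imwrite('pics/t3.png',im); P=cloud('top',d); hsv=cv2.cvtColor(im,cv2.COLOR_BGR2HSV)
    outlets(P,hsv); pliers(P,hsv,im); go(0,0,0)
    cv2.imwrite('pics/t3c.png',cv2.resize(im[200:370,270:510],None,fx=3.3,fy=3.3,interpolation=cv2.INTER_CUBIC))
E
python3 meas.py
```

```text
-0.105 top [ 0.6444 -0.127   0.1242] off [-0.0028  0.0017] org 37 [ 0.6192 -0.1295  0.0894] ear yaw -174.3
-0.035 top [ 0.6397 -0.0574  0.1255] off [-0.0002  0.0021] org 35 [ 0.615  -0.0609  0.0898] ear yaw -171.9
0.035 top [0.6305 0.0115 0.1252] off [-0.0024  0.0009] org 32 [0.6049 0.0078 0.0914] ear yaw -171.8
0.105 top [0.624  0.0808 0.1244] off [-0.003  -0.0002] org 31 [0.5984 0.077  0.0911] ear yaw -171.4
pos [ 0.4789 -0.2359  0.356 ] yaw 185.2 shares [-3.192  1.573 -2.373] wz None F [0.9 1.2 0.5] w 0.0854 20.45
```

View pics/t3c.png

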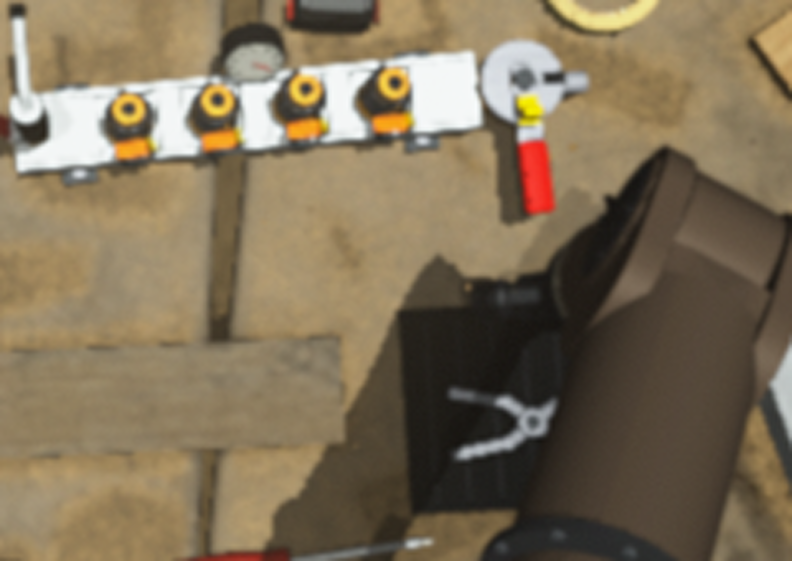

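All four outlets stand in the pockets (crop (130,112), (217,105), (306,95), (393,87)), with ears to the front. The pliers have shifted, with the pivot now at crop (533,423). I'll move the arm off and measure them again.

Call:
servo_tool:
  steps:
    - {"tx":0,"ty":0.25,"tz":0.1,"wx":0,"wy":0,"wz":0.04,"grip":1}
    - {"tx":0,"ty":0.28,"tz":0.1,"wx":0,"wy":0,"wz":0.04,"grip":1}
    - {"tx":0,"ty":0.28,"tz":0.1,"wx":0,"wy":0,"wz":0.04,"grip":1}
    - {"tx":0,"ty":0.28,"tz":0,"wx":0,"wy":0,"wz":0.04,"grip":1}
    - {"tx":0,"ty":0.28,"tz":0,"wx":0,"wy":0,"wz":0.04,"grip":1}
    - {"tx":0,"ty":0.25,"tz":0,"wx":0,"wy":0,"wz":0.04,"grip":1}
    - {"tx":0,"ty":0.2,"tz":0,"wx":0,"wy":0,"wz":0.04,"grip":1}
    - {"tx":0,"ty":0,"tz":0,"wx":0,"wy":0,"wz":0.04,"grip":1}

```text
time: 21.25
position: [0.4815, 0.0456, 0.4005]
tool_rot: [3.141, 0.003, -2.026]
wrist_force: [1.0, -0.5, -0.8]
grip_width: 0.0857
grip_force: 0.0
```

```bash
python3 - <<'E'
from meas import *
im,d=eyes.camera('top'); P=cloud('top',d); hsv=cv2.cvtColor(im,cv2.COLOR_BGR2HSV); H=P[...,2]
pliers(P,hsv,im); print(env.get_state()['joints'].round(2)); go(0,0,0)
x0,y0=385,285; f=6; a=cv2.resize(im[y0:y0+85,x0:x0+120],None,fx=f,fy=f,interpolation=cv2.INTER_CUBIC); cv2.imwrite('pics/p4.png',a)
m=(hsv[...,2]>110)&(hsv[...,1]<70)&(P[...,0]>.3)&(P[...,0]<.45)&(P[...,1]<-.15)&(P[...,1]>-.32)&(H>.005)
v,u=np.nonzero(m); print(len(u),u.min(),u.max(),v.min(),v.max())
E
```

```text
handle [445 312  38  10 354] ((0.410392165184021, -0.34253430366516113), (0.09688757359981537, 0.013709449209272861), 89.98641204833984) [ 0.4035 -0.391  -0.0057] [ 0.4172 -0.2941  0.0301] [ 0.4102 -0.3414  0.0191]
handle [446 332  39  11 356] ((0.35467204451560974, -0.34418511390686035), (0.013769892044365406, 0.09914242476224899), 1.876101016998291) [ 0.3466 -0.3938 -0.0056] [ 0.3628 -0.2946  0.0298] [ 0.3554 -0.3422  0.0188]
[-0.23  0.21  0.04  1.92 -0.01  1.02  2.5 ]
pos [0.4817 0.0433 0.4005] yaw 244.2 shares [-3.211 -0.289 -2.67 ] wz None F [ 0.5 -0.1 -0.3] w 0.0857 21.3
308 406 446 317 339
```

View pics/p4.png

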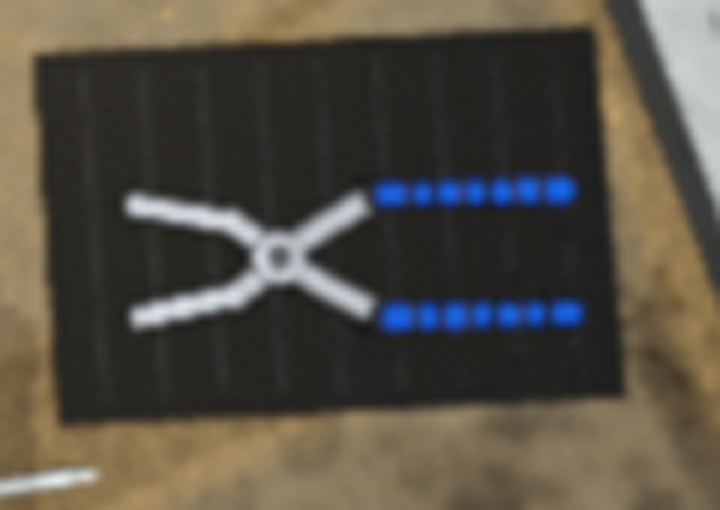

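Pliers lie on the mat: pivot at crop (280,257), jaw tips at (128,204) and (135,318), blue handles at (475,190) and (480,315). They are open and point to +y.

```bash
python3 - <<'E'
from h import *
f=6
def w(u,v,z): return ray('top',385-.5+(u+.5)/f,285-.5+(v+.5)/f,z)
p=w(280,257,.02); t=(w(128,204,.017)+w(135,318,.017))/2; h=(w(475,190,.024)+w(480,315,.024))/2
for n,x in(('pivot',p),('tip',t),('handle',h)): print(n,x.round(4))
d=(t-h)[:2]; print('heading',np.degrees(np.arctan2(d[1],d[0])), np.linalg.norm((t-p)[:2]),np.linalg.norm((h-p)[:2]))
m=[w(u,v,.004) for u,v in((38,58),(592,32),(622,395),(62,422))]; print(np.round(m,4).tolist())
go(0,0,0)
E
```

```text
pivot [ 0.381  -0.2519  0.02  ]
tip [ 0.3793 -0.1853  0.017 ]
handle [ 0.383 -0.34   0.024]
heading 91.39763481108446 0.06661520466069967 0.0882101963033129
[[0.4714, -0.1463, 0.004], [0.4831, -0.4011, 0.004], [0.3186, -0.4087, 0.004], [0.3067, -0.1543, 0.004]]
pos [0.4817 0.0433 0.4005] yaw 244.2 shares [-3.211 -0.289 -2.67 ] wz None F [ 0.5 -0.1 -0.3] w 0.0857 21.3
```

Call:
servo_tool:
  steps:
    - {"tx":-0.037,"ty":-0.136,"tz":0,"wx":0,"wy":0,"wz":-0.0472,"grip":1}
    - {"tx":-0.037,"ty":-0.136,"tz":0,"wx":0,"wy":0,"wz":-0.0472,"grip":1}
    - {"tx":-0.037,"ty":-0.136,"tz":0,"wx":0,"wy":0,"wz":-0.0472,"grip":1}
    - {"tx":-0.037,"ty":-0.136,"tz":0,"wx":0,"wy":0,"wz":-0.0472,"grip":1}
    - {"tx":-0.037,"ty":-0.136,"tz":0,"wx":0,"wy":0,"wz":-0.0472,"grip":1}
    - {"tx":-0.037,"ty":-0.136,"tz":0,"wx":0,"wy":0,"wz":-0.0472,"grip":1}
    - {"tx":-0.037,"ty":-0.136,"tz":0,"wx":0,"wy":0,"wz":-0.0472,"grip":1}
    - {"tx":-0.037,"ty":-0.136,"tz":0,"wx":0,"wy":0,"wz":-0.0472,"grip":1}
    - {"tx":-0.037,"ty":-0.136,"tz":0,"wx":0,"wy":0,"wz":-0.0472,"grip":1}

```text
time: 22.2
position: [0.4315, -0.1447, 0.4005]
tool_rot: [3.141, 0.001, 2.901]
wrist_force: [0.1, 0.4, -0.5]
grip_width: 0.0853
grip_force: 0.0
```

Call:
servo_tool:
  steps:
    - {"tx":-0.037,"ty":-0.136,"tz":-0.1,"wx":0,"wy":0,"wz":-0.0472,"grip":1}
    - {"tx":-0.037,"ty":-0.136,"tz":-0.1,"wx":0,"wy":0,"wz":-0.0472,"grip":1}
    - {"tx":-0.037,"ty":-0.136,"tz":-0.1,"wx":0,"wy":0,"wz":-0.0472,"grip":1}
    - {"tx":-0.037,"ty":-0.136,"tz":-0.1,"wx":0,"wy":0,"wz":-0.0472,"grip":1}
    - {"tx":-0.037,"ty":-0.136,"tz":-0.1,"wx":0,"wy":0,"wz":-0.0472,"grip":1}
    - {"tx":-0.037,"ty":-0.136,"tz":-0.1,"wx":0,"wy":0,"wz":-0.0472,"grip":1}
    - {"tx":-0.037,"ty":-0.136,"tz":-0.1,"wx":0,"wy":0,"wz":-0.0472,"grip":1}
    - {"tx":-0.037,"ty":-0.136,"tz":-0.1,"wx":0,"wy":0,"wz":-0.0472,"grip":1}
    - {"tx":-0.037,"ty":-0.136,"tz":-0.1,"wx":0,"wy":0,"wz":-0.0472,"grip":1}
    - {"tx":0,"ty":0,"tz":0,"wx":0,"wy":0,"wz":0,"grip":1}

```text
time: 23.2
position: [0.3807, -0.3296, 0.264]
tool_rot: [-3.14, 0.001, 1.565]
wrist_force: [0.8, 0.6, 0.5]
grip_width: 0.0858
grip_force: 0.0
```

```bash
python3 - <<'E'
from meas import *
go(.3828,-.324,.174,91.4); print(env.get_state()['joints'].round(2))
im,d=eyes.camera('scene'); cv2.imwrite('pics/s5.png',cv2.resize(im[250:480,240:470],None,fx=2.6,fy=2.6,interpolation=cv2.INTER_CUBIC))
E
```

```text
pos [ 0.3807 -0.3296  0.264 ] yaw 89.7 shares [ 0.014  0.038 -0.6  ] wz 0.0097 F [0.8 0.6 0.5] w 0.0858 23.2
[ 0.15  0.47  0.62  2.06 -0.4   0.73  1.01]
```

View pics/s5.png

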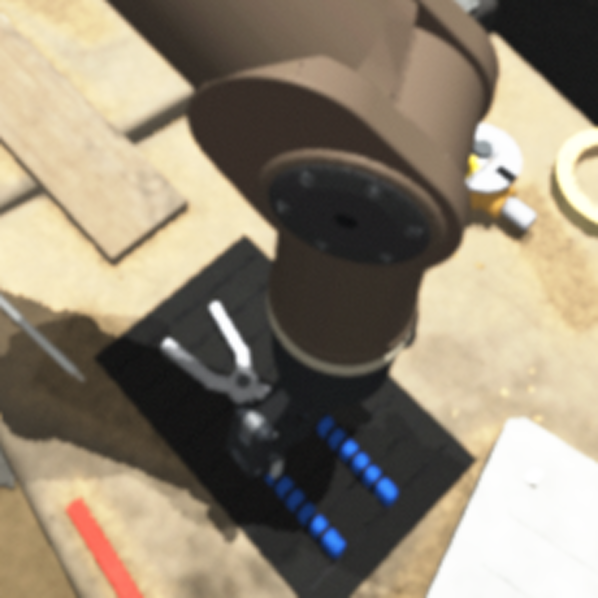

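Gripper stands above the handles, with the pliers undisturbed (pivot at (245,385), handles to its lower right). I'll correct and descend.

Call:
servo_tool:
  steps:
    - {"tx":0.014,"ty":0.03,"tz":-0.15,"wx":0,"wy":0,"wz":0.0097,"grip":1}
    - {"tx":0,"ty":0,"tz":-0.2,"wx":0,"wy":0,"wz":0,"grip":1}
    - {"tx":0,"ty":0,"tz":-0.12,"wx":0,"wy":0,"wz":0,"grip":1}
    - {"tx":0,"ty":0,"tz":0,"wx":0,"wy":0,"wz":0,"grip":1}
    - {"tx":0,"ty":0,"tz":0,"wx":0,"wy":0,"wz":0,"grip":1}

```text
time: 23.75
position: [0.3842, -0.3228, 0.1953]
tool_rot: [3.141, -0.0, 1.606]
wrist_force: [0.4, -0.8, -0.3]
grip_width: 0.0852
grip_force: 0.0
```

```bash
python3 - <<'E'
from meas import *
go(.3828,-.324,.174,91.4)
E
```

```text
pos [ 0.3842 -0.3228  0.1953] yaw 92.0 shares [-0.009 -0.008 -0.142] wz -0.0036 F [ 0.4 -0.8 -0.3] w 0.0852 23.75
```

Call:
servo_tool:
  steps:
    - {"tx":-0.008,"ty":-0.008,"tz":-0.07,"wx":0,"wy":0,"wz":-0.0036,"grip":1}
    - {"tx":0,"ty":0,"tz":-0.07,"wx":0,"wy":0,"wz":0,"grip":1}
    - {"tx":0,"ty":0,"tz":0,"wx":0,"wy":0,"wz":0,"grip":1}
    - {"tx":0,"ty":0,"tz":0,"wx":0,"wy":0,"wz":0,"grip":1}
  grip_force: 60

```text
time: 24.15
position: [0.3822, -0.3242, 0.1734]
tool_rot: [-3.141, -0.0, 1.594]
wrist_force: [-0.1, -0.2, 0.2]
grip_width: 0.0851
grip_force: 0.0
```

Call:
servo_tool:
  steps:
    - {"tx":0,"ty":0,"tz":0,"wx":0,"wy":0,"wz":0,"grip":0.46}
    - {"tx":0,"ty":0,"tz":0,"wx":0,"wy":0,"wz":0,"grip":0.46}
    - {"tx":0,"ty":0,"tz":0,"wx":0,"wy":0,"wz":0,"grip":0.46}
    - {"tx":0,"ty":0,"tz":0,"wx":0,"wy":0,"wz":0,"grip":0.46}
    - {"tx":0,"ty":0,"tz":0,"wx":0,"wy":0,"wz":0,"grip":0.46}

```text
time: 24.65
position: [0.3827, -0.3247, 0.1744]
tool_rot: [3.14, 0.001, 1.594]
wrist_force: [-0.2, 0.3, 7.8]
grip_width: 0.0625
grip_force: 16.5
```

Call:
servo_tool:
  steps:
    - {"tx":0,"ty":0,"tz":0.1,"wx":0,"wy":0,"wz":0,"grip":0.46}
    - {"tx":0,"ty":0,"tz":0.15,"wx":0,"wy":0,"wz":0,"grip":0.46}
    - {"tx":0,"ty":0,"tz":0.2,"wx":0,"wy":0,"wz":0,"grip":0.46}
    - {"tx":0,"ty":0,"tz":0.2,"wx":0,"wy":0,"wz":0,"grip":0.46}
    - {"tx":0,"ty":0,"tz":0.15,"wx":0,"wy":0,"wz":0,"grip":0.46}
    - {"tx":0,"ty":0,"tz":0,"wx":0,"wy":0,"wz":0,"grip":0.46}
    - {"tx":0,"ty":0,"tz":0,"wx":0,"wy":0,"wz":0,"grip":0.46}

```text
time: 25.35
position: [0.3824, -0.3239, 0.2935]
tool_rot: [3.141, -0.0, 1.594]
wrist_force: [0.6, 0.4, -2.8]
grip_width: 0.0626
grip_force: 14.4
```

```bash
python3 - <<'E'
from meas import *
go(0,0,0,91.4)
for n in('top','scene'):
    im,d=eyes.camera(n); P=cloud(n,d); H=P[...,2]
    q=P[(H>.09)&(H<.19)&(P[...,1]>-.27)&(P[...,1]<-.14)&(P[...,0]>.3)&(P[...,0]<.47)]
    print(n,len(q))
    for y in np.arange(-.26,-.15,.01):
        s=q[abs(q[:,1]-y)<.005]
        if len(s): print(round(y,3),len(s),np.percentile(s[:,2],[10,50,90]).round(4),s[:,0].min().round(4),s[:,0].max().round(4))
cv2.imwrite('pics/s6.png',cv2.resize(im[200:430,240:470],None,fx=2.6,fy=2.6,interpolation=cv2.INTER_CUBIC))
E
```

```text
pos [ 0.3824 -0.3239  0.2935] yaw 91.4 shares [-2.549  2.159 -1.957] wz 0.0002 F [ 0.6  0.4 -2.8] w 0.0626 25.35
top 303
-0.26 37 [0.1327 0.1379 0.1445] 0.3661 0.3935
-0.25 36 [0.1379 0.1409 0.145 ] 0.3686 0.3886
-0.24 49 [0.1335 0.1387 0.145 ] 0.3638 0.3935
-0.23 35 [0.1322 0.1377 0.141 ] 0.3585 0.3985
-0.22 30 [0.1349 0.138  0.1422] 0.3562 0.3985
-0.21 25 [0.1347 0.137  0.1421] 0.3539 0.401
-0.2 27 [0.1339 0.1393 0.1432] 0.3537 0.401
-0.19 31 [0.1344 0.1386 0.1431] 0.3512 0.4035
-0.18 11 [0.1252 0.134  0.1413] 0.3512 0.4035
scene 573
-0.26 80 [0.1335 0.1376 0.1414] 0.3674 0.3921
-0.25 74 [0.1324 0.142  0.1437] 0.3679 0.3902
-0.24 78 [0.1343 0.1382 0.1418] 0.3607 0.3954
-0.23 66 [0.1342 0.138  0.1395] 0.3578 0.4
-0.22 63 [0.1302 0.1373 0.1395] 0.3563 0.4007
-0.21 59 [0.1301 0.1383 0.14  ] 0.3549 0.4019
-0.2 60 [0.1304 0.1382 0.1404] 0.352 0.4039
-0.19 56 [0.1296 0.1381 0.1403] 0.3507 0.4053
-0.18 10 [0.1318 0.138  0.1401] 0.3508 0.4031
```

View pics/s6.png

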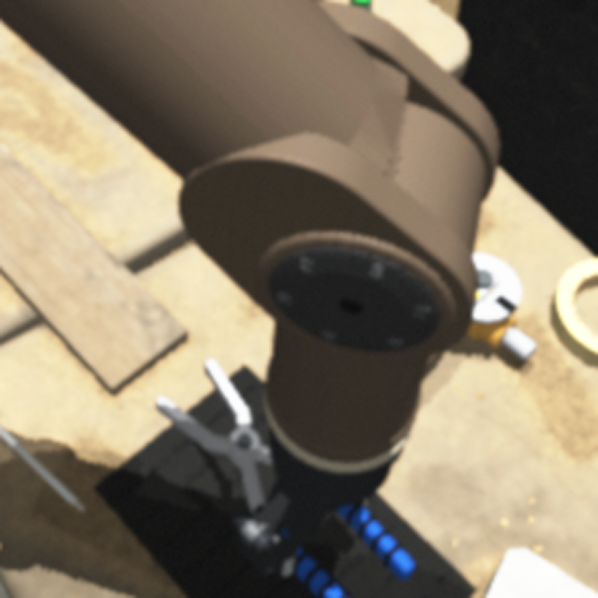

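The pliers are held level: jaw top is flat at z≈0.138 along the jaw. I'll turn them toward the manifold and go to the pre-position for outlet A.

Call:
servo_tool:
  steps:
    - {"tx":0.02,"ty":0.08,"tz":0,"wx":0,"wy":0,"wz":-0.02,"grip":0.46}
    - {"tx":0.02,"ty":0.08,"tz":0,"wx":0,"wy":0,"wz":-0.03,"grip":0.46}
    - {"tx":0.02,"ty":0.08,"tz":0,"wx":0,"wy":0,"wz":-0.0375,"grip":0.46}
    - {"tx":0.02,"ty":0.08,"tz":0,"wx":0,"wy":0,"wz":-0.0375,"grip":0.46}
    - {"tx":0.02,"ty":0.08,"tz":0,"wx":0,"wy":0,"wz":-0.0375,"grip":0.46}
    - {"tx":0.02,"ty":0.08,"tz":0,"wx":0,"wy":0,"wz":-0.0375,"grip":0.46}
    - {"tx":0.02,"ty":0.08,"tz":0,"wx":0,"wy":0,"wz":-0.0375,"grip":0.46}

```text
time: 26.15
position: [0.4031, -0.2395, 0.2925]
tool_rot: [-3.14, 0.001, 0.843]
wrist_force: [0.5, 0.5, -1.7]
grip_width: 0.0629
grip_force: 14.4
```

Call:
servo_tool:
  steps:
    - {"tx":0.021,"ty":0.08,"tz":0,"wx":0,"wy":0,"wz":-0.0375,"grip":0.46}
    - {"tx":0.021,"ty":0.08,"tz":0,"wx":0,"wy":0,"wz":-0.0375,"grip":0.46}
    - {"tx":0.021,"ty":0.08,"tz":0,"wx":0,"wy":0,"wz":-0.0375,"grip":0.46}
    - {"tx":0.021,"ty":0.08,"tz":0,"wx":0,"wy":0,"wz":-0.0375,"grip":0.46}
    - {"tx":0.021,"ty":0.08,"tz":0,"wx":0,"wy":0,"wz":-0.0375,"grip":0.46}
    - {"tx":0.021,"ty":0.08,"tz":0,"wx":0,"wy":0,"wz":-0.0275,"grip":0.46}
    - {"tx":0.021,"ty":0.08,"tz":0,"wx":0,"wy":0,"wz":-0.0165,"grip":0.46}
    - {"tx":0,"ty":0,"tz":0,"wx":0,"wy":0,"wz":0,"grip":0.46}
    - {"tx":0,"ty":0,"tz":0,"wx":0,"wy":0,"wz":0,"grip":0.46}

```text
time: 27.05
position: [0.4252, -0.1563, 0.293]
tool_rot: [3.141, 0.001, 0.123]
wrist_force: [0.4, -1.2, -2.3]
grip_width: 0.0629
grip_force: 14.4
```

```bash
python3 - <<'E'
from meas import *
go(.4259,-.1556,.235,7)
im,d=eyes.camera('top'); P=cloud('top',d); H=P[...,2]; s=env.get_state(); g=s['position'][:2]; a=s['tool_rot'][2]; ex=np.array([np.cos(a),np.sin(a)]); ey=np.array([-ex[1],ex[0]])
q=P[(H>.11)&(H<.16)]; r=(q[:,:2]-g); X=r@ex; Y=r@ey; k=(X>.06)&(X<.17)&(abs(Y)<.05); X,Y,Z=X[k],Y[k],q[k][:,2]
for x in np.arange(.065,.165,.01):
    m=abs(X-x)<.005
    if m.any(): print(round(x,3),m.sum(),Y[m].min().round(4),Y[m].max().round(4),np.median(Z[m]).round(4))
print('tipmax',X.max(), 'at left/right',X[Y>0].max(),X[Y<0].max())
E
```

```text
pos [ 0.4252 -0.1563  0.293 ] yaw 7.0 shares [ 0.005  0.005 -0.387] wz -0.0001 F [ 0.4 -1.2 -2.3] w 0.0629 27.05
0.065 36 -0.0082 0.0138 0.1392
0.075 40 -0.0108 0.0157 0.1411
0.085 43 -0.0177 0.0217 0.138
0.095 33 -0.018 0.024 0.1375
0.105 28 -0.0192 0.0246 0.1375
0.115 30 -0.0208 0.0264 0.1373
0.125 30 -0.0222 0.0285 0.1379
0.135 21 -0.0247 0.0296 0.1378
tipmax 0.13709595682047063 at left/right 0.13709595682047063 0.13654822945811404
```

Call:
servo_tool:
  steps:
    - {"tx":0.005,"ty":0.005,"tz":-0.1,"wx":0,"wy":0,"wz":0,"grip":0.46}
    - {"tx":0,"ty":0,"tz":-0.15,"wx":0,"wy":0,"wz":0,"grip":0.46}
    - {"tx":0,"ty":0,"tz":-0.137,"wx":0,"wy":0,"wz":0,"grip":0.46}
    - {"tx":0,"ty":0,"tz":0,"wx":0,"wy":0,"wz":0,"grip":0.46}
    - {"tx":0.1,"ty":0.012,"tz":0,"wx":0,"wy":0,"wz":0,"grip":0.46}
    - {"tx":0.1,"ty":0.012,"tz":0,"wx":0,"wy":0,"wz":0,"grip":0.46}
    - {"tx":0.1,"ty":0.012,"tz":0,"wx":0,"wy":0,"wz":0,"grip":0.46}
    - {"tx":0.11,"ty":0.014,"tz":0,"wx":0,"wy":0,"wz":0,"grip":0.46}
    - {"tx":0,"ty":0,"tz":0,"wx":0,"wy":0,"wz":0,"grip":0.46}
    - {"tx":0,"ty":0,"tz":0,"wx":0,"wy":0,"wz":0,"grip":0.46}

```text
time: 28.1
position: [0.4873, -0.1486, 0.2361]
tool_rot: [3.141, 0.0, 0.121]
wrist_force: [-0.1, -0.6, -2.4]
grip_width: 0.0625
grip_force: 14.4
```

```bash
python3 - <<'E'
from meas import *
go(.487,-.1483,.235,7)
im,d=eyes.camera('top'); a=cv2.resize(im[205:285,350:450],None,fx=4,fy=4,interpolation=cv2.INTER_CUBIC)
im,d=eyes.camera('scene'); b=cv2.resize(im[225:345,310:430],None,fx=3,fy=3,interpolation=cv2.INTER_CUBIC)
o=np.zeros((360,770,3),np.uint8); o[:320,:400]=a; o[:,405:765]=b; cv2.imwrite('pics/j7.png',o)
E
```

```text
pos [ 0.4873 -0.1486  0.2361] yaw 6.9 shares [-0.002  0.002 -0.007] wz 0.0005 F [-0.1 -0.6 -2.4] w 0.0625 28.1
```

View pics/j7.png

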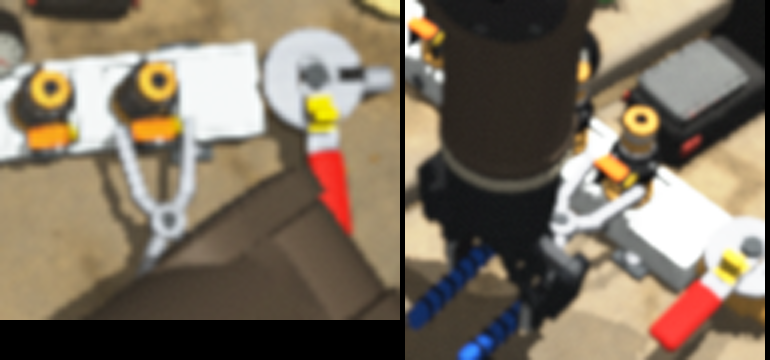

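The jaws straddle the ears of outlet A (tips at (122,120) and (187,118), tongue between them). Squeezing now.

Call:
servo_tool:
  steps:
    - {"tx":0,"ty":0,"tz":0,"wx":0,"wy":0,"wz":0,"grip":0.3}
    - {"tx":0,"ty":0,"tz":0,"wx":0,"wy":0,"wz":0,"grip":0.15}
    - {"tx":0,"ty":0,"tz":0,"wx":0,"wy":0,"wz":0,"grip":0}
    - {"tx":0,"ty":0,"tz":0,"wx":0,"wy":0,"wz":0,"grip":-0.1}
    - {"tx":0,"ty":0,"tz":0,"wx":0,"wy":0,"wz":0,"grip":-0.1}
    - {"tx":0,"ty":0,"tz":0,"wx":0,"wy":0,"wz":0,"grip":-0.1}
  grip_force: 50

```text
time: 28.8
position: [0.4874, -0.1478, 0.2354]
tool_rot: [-3.141, 0.001, 0.121]
wrist_force: [-3.5, -0.1, -2.1]
grip_width: 0.0388
grip_force: 22.3
```

Call:
servo_tool:
  steps:
    - {"tx":0,"ty":0,"tz":0,"wx":0,"wy":0,"wz":0,"grip":-0.2}
    - {"tx":0,"ty":0,"tz":0,"wx":0,"wy":0,"wz":0,"grip":-0.3}
    - {"tx":0,"ty":0,"tz":0,"wx":0,"wy":0,"wz":0,"grip":-0.3}
    - {"tx":0,"ty":0,"tz":0,"wx":0,"wy":0,"wz":0,"grip":-0.3}

```text
time: 29.2
position: [0.4875, -0.148, 0.2355]
tool_rot: [-3.142, 0.0, 0.12]
wrist_force: [-3.7, -0.8, -2.7]
grip_width: 0.0334
grip_force: 49.4
```

Call:
servo_tool:
  steps:
    - {"tx":0,"ty":0,"tz":0,"wx":0,"wy":0,"wz":0,"grip":-0.1}
    - {"tx":0,"ty":0,"tz":0,"wx":0,"wy":0,"wz":0,"grip":0.15}
    - {"tx":0,"ty":0,"tz":0,"wx":0,"wy":0,"wz":0,"grip":0.35}
    - {"tx":0,"ty":0,"tz":0,"wx":0,"wy":0,"wz":0,"grip":0.46}
    - {"tx":0,"ty":0,"tz":0,"wx":0,"wy":0,"wz":0,"grip":0.46}
    - {"tx":0,"ty":0,"tz":0,"wx":0,"wy":0,"wz":0,"grip":0.46}
    - {"tx":-0.15,"ty":-0.018,"tz":0,"wx":0,"wy":0,"wz":0,"grip":0.46}
    - {"tx":-0.15,"ty":-0.018,"tz":0,"wx":0,"wy":0,"wz":0,"grip":0.46}
    - {"tx":-0.11,"ty":-0.014,"tz":0,"wx":0,"wy":0,"wz":0,"grip":0.46}
    - {"tx":0,"ty":0,"tz":0,"wx":0,"wy":0,"wz":0,"grip":0.46}

```text
time: 30.2
position: [0.424, -0.1557, 0.2355]
tool_rot: [-3.14, 0.001, 0.118]
wrist_force: [0.7, 0.5, -2.3]
grip_width: 0.0627
grip_force: 14.4
```

```bash
cat > chk.py <<'E'
from meas import *
import sys
def tongue(P,hsv):
    v,u=np.mgrid[:480,:640]; H=P[...,2]
    for y in(-.105,-.035,.035,.105):
        w=mw(0,y); u0,v0=proj('top',[*w,.126]); b=(abs(u-u0)<14)&(v-v0<22)&(v-v0>-2)
        o=b&(hsv[...,0]>5)&(hsv[...,0]<20)&(hsv[...,1]>180)&(hsv[...,2]>150)&(H>.06)&(H<.105)
        yl=b&(hsv[...,0]>=22)&(hsv[...,0]<34)&(hsv[...,1]>150)&(hsv[...,2]>120)&(H<.105)
        print(y,'orange n',o.sum(),'cols',u[o].min(),u[o].max(),'yellow',yl.sum())
if __name__=='__main__':
    im,d=eyes.camera('top'); P=cloud('top',d); hsv=cv2.cvtColor(im,cv2.COLOR_BGR2HSV); outlets(P,hsv); tongue(P,hsv)
    go(*map(float,sys.argv[1:5]))
    a=cv2.resize(im[205:270,285:415],None,fx=6,fy=6,interpolation=cv2.INTER_CUBIC); cv2.imwrite('pics/'+sys.argv[5],a)
E
python3 chk.py .4197 -.0859 .235 7 c8.png
```

```text
-0.105 top [ 0.6467 -0.1255  0.1246] off [0.     0.0028] org 31 [ 0.6209 -0.1298  0.0914] ear yaw -170.5
-0.035 top [ 0.6397 -0.0575  0.1251] off [-0.0009  0.0021] org 35 [ 0.6149 -0.0608  0.0905] ear yaw -172.2
0.035 top [0.6309 0.0116 0.1247] off [-0.003  0.001] org 33 [0.6052 0.007  0.0908] ear yaw -169.7
0.105 top [0.6237 0.0813 0.1246] off [-0.0034  0.0011] org 32 [0.5983 0.0768 0.0909] ear yaw -169.9
-0.105 orange n 38 cols 384 392 yellow 0
-0.035 orange n 41 cols 357 366 yellow 4
0.035 orange n 42 cols 332 341 yellow 4
0.105 orange n 39 cols 306 314 yellow 4
pos [ 0.4255 -0.1555  0.2356] yaw 6.8 shares [-0.039  0.464 -0.004] wz 0.0009 F [ 0.8 -0.2 -2.9] w 0.0623 30.25
```

View pics/c8.png

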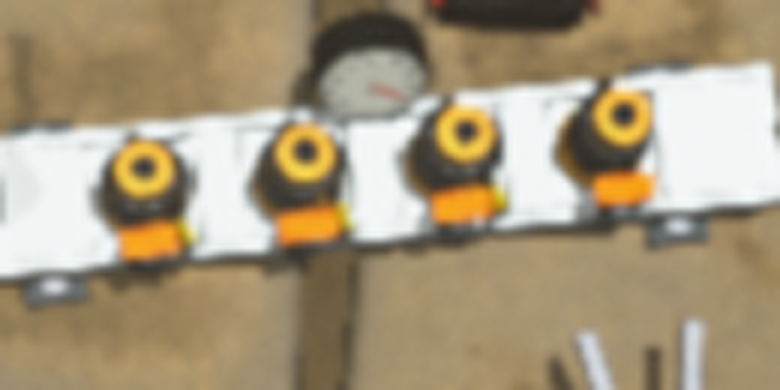

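On outlet A the yellow rib is now covered by the tongue at (622,188), so that clip has latched. The other three still show yellow. Next is B.

Call:
servo_tool:
  steps:
    - {"tx":-0.013,"ty":0.155,"tz":0,"wx":0,"wy":0,"wz":0,"grip":0.46}
    - {"tx":-0.013,"ty":0.155,"tz":0,"wx":0,"wy":0,"wz":0,"grip":0.46}
    - {"tx":-0.013,"ty":0.155,"tz":0,"wx":0,"wy":0,"wz":0,"grip":0.46}
    - {"tx":0,"ty":0,"tz":0,"wx":0,"wy":0,"wz":0,"grip":0.46}
    - {"tx":0,"ty":0,"tz":0,"wx":0,"wy":0,"wz":0,"grip":0.46}
    - {"tx":0.1,"ty":0.012,"tz":0,"wx":0,"wy":0,"wz":0,"grip":0.46}
    - {"tx":0.1,"ty":0.012,"tz":0,"wx":0,"wy":0,"wz":0,"grip":0.46}
    - {"tx":0.1,"ty":0.012,"tz":0,"wx":0,"wy":0,"wz":0,"grip":0.46}
    - {"tx":0.11,"ty":0.014,"tz":0,"wx":0,"wy":0,"wz":0,"grip":0.46}
    - {"tx":0,"ty":0,"tz":0,"wx":0,"wy":0,"wz":0,"grip":0.46}

```text
time: 31.25
position: [0.4843, -0.0789, 0.2358]
tool_rot: [3.139, -0.002, 0.121]
wrist_force: [0.3, -0.0, -2.0]
grip_width: 0.0623
grip_force: 14.5
```

Call:
servo_tool:
  steps:
    - {"tx":0,"ty":0,"tz":0,"wx":0,"wy":0,"wz":0,"grip":0.46}

```text
time: 31.35
position: [0.4818, -0.0791, 0.2355]
tool_rot: [3.141, 0.0, 0.12]
wrist_force: [-0.5, -0.1, -2.9]
grip_width: 0.0623
grip_force: 14.4
```

Pose is as planned, within 1 mm of (0.4812, -0.0785). Squeezing.

Call:
servo_tool:
  steps:
    - {"tx":0,"ty":0,"tz":0,"wx":0,"wy":0,"wz":0,"grip":0.3}
    - {"tx":0,"ty":0,"tz":0,"wx":0,"wy":0,"wz":0,"grip":0.15}
    - {"tx":0,"ty":0,"tz":0,"wx":0,"wy":0,"wz":0,"grip":0}
    - {"tx":0,"ty":0,"tz":0,"wx":0,"wy":0,"wz":0,"grip":-0.1}
    - {"tx":0,"ty":0,"tz":0,"wx":0,"wy":0,"wz":0,"grip":-0.2}
    - {"tx":0,"ty":0,"tz":0,"wx":0,"wy":0,"wz":0,"grip":-0.3}
    - {"tx":0,"ty":0,"tz":0,"wx":0,"wy":0,"wz":0,"grip":-0.3}
    - {"tx":0,"ty":0,"tz":0,"wx":0,"wy":0,"wz":0,"grip":-0.3}
    - {"tx":0,"ty":0,"tz":0,"wx":0,"wy":0,"wz":0,"grip":-0.3}

```text
time: 32.25
position: [0.4816, -0.0782, 0.2354]
tool_rot: [-3.141, 0.0, 0.121]
wrist_force: [-4.6, -1.7, -1.1]
grip_width: 0.0333
grip_force: 49.1
```

Call:
servo_tool:
  steps:
    - {"tx":0,"ty":0,"tz":0,"wx":0,"wy":0,"wz":0,"grip":-0.1}
    - {"tx":0,"ty":0,"tz":0,"wx":0,"wy":0,"wz":0,"grip":0.15}
    - {"tx":0,"ty":0,"tz":0,"wx":0,"wy":0,"wz":0,"grip":0.35}
    - {"tx":0,"ty":0,"tz":0,"wx":0,"wy":0,"wz":0,"grip":0.46}
    - {"tx":0,"ty":0,"tz":0,"wx":0,"wy":0,"wz":0,"grip":0.46}
    - {"tx":0,"ty":0,"tz":0,"wx":0,"wy":0,"wz":0,"grip":0.46}
    - {"tx":-0.15,"ty":-0.018,"tz":0,"wx":0,"wy":0,"wz":0,"grip":0.46}
    - {"tx":-0.15,"ty":-0.018,"tz":0,"wx":0,"wy":0,"wz":0,"grip":0.46}
    - {"tx":-0.11,"ty":-0.014,"tz":0,"wx":0,"wy":0,"wz":0,"grip":0.46}
    - {"tx":0,"ty":0,"tz":0,"wx":0,"wy":0,"wz":0,"grip":0.46}

```text
time: 33.25
position: [0.4181, -0.0859, 0.2354]
tool_rot: [-3.14, 0.002, 0.119]
wrist_force: [0.4, -0.4, -1.9]
grip_width: 0.0619
grip_force: 14.4
```

```bash
python3 chk.py .4122 -.0166 .235 7 c9.png
```

```text
-0.105 top [ 0.6473 -0.1251  0.1244] off [0.0009 0.0039] org 30 [ 0.6213 -0.1301  0.0901] ear yaw -169.2
-0.035 top [ 0.6424 -0.0557  0.125 ] off [0.0018 0.0042] org 31 [ 0.6169 -0.0597  0.0901] ear yaw -171.1
0.035 top [0.6307 0.0114 0.1245] off [-0.0025  0.001 ] org 34 [0.6051 0.0071 0.0915] ear yaw -170.5
0.105 top [0.624  0.0811 0.1247] off [-0.0029  0.0011] org 32 [0.5986 0.0766 0.09  ] ear yaw -170.1
-0.105 orange n 38 cols 384 392 yellow 0
-0.035 orange n 40 cols 358 366 yellow 0
0.035 orange n 43 cols 332 341 yellow 4
0.105 orange n 40 cols 306 315 yellow 4
pos [ 0.4197 -0.0857  0.2356] yaw 6.8 shares [-0.05   0.461 -0.004] wz 0.0008 F [-0.3  0.6 -1.8] w 0.0623 33.3
```

B's yellow is gone, so it has latched. Next is C.

Call:
servo_tool:
  steps:
    - {"tx":-0.016,"ty":0.155,"tz":0,"wx":0,"wy":0,"wz":0,"grip":0.46}
    - {"tx":-0.016,"ty":0.155,"tz":0,"wx":0,"wy":0,"wz":0,"grip":0.46}
    - {"tx":-0.016,"ty":0.155,"tz":0,"wx":0,"wy":0,"wz":0,"grip":0.46}
    - {"tx":0,"ty":0,"tz":0,"wx":0,"wy":0,"wz":0,"grip":0.46}
    - {"tx":0,"ty":0,"tz":0,"wx":0,"wy":0,"wz":0,"grip":0.46}
    - {"tx":0.1,"ty":0.012,"tz":0,"wx":0,"wy":0,"wz":0,"grip":0.46}
    - {"tx":0.1,"ty":0.012,"tz":0,"wx":0,"wy":0,"wz":0,"grip":0.46}
    - {"tx":0.1,"ty":0.012,"tz":0,"wx":0,"wy":0,"wz":0,"grip":0.46}
    - {"tx":0.11,"ty":0.014,"tz":0,"wx":0,"wy":0,"wz":0,"grip":0.46}
    - {"tx":0,"ty":0,"tz":0,"wx":0,"wy":0,"wz":0,"grip":0.46}

```text
time: 34.3
position: [0.477, -0.0094, 0.2358]
tool_rot: [3.139, -0.003, 0.12]
wrist_force: [0.1, -0.7, -2.1]
grip_width: 0.0625
grip_force: 14.6
```

Call:
servo_tool:
  steps:
    - {"tx":0,"ty":0,"tz":0,"wx":0,"wy":0,"wz":0,"grip":0.46}

```text
time: 34.4
position: [0.4747, -0.0095, 0.2355]
tool_rot: [3.141, -0.0, 0.119]
wrist_force: [-0.5, -1.1, -2.7]
grip_width: 0.0621
grip_force: 14.6
```

Call:
servo_tool:
  steps:
    - {"tx":0,"ty":0,"tz":0,"wx":0,"wy":0,"wz":0,"grip":0.3}
    - {"tx":0,"ty":0,"tz":0,"wx":0,"wy":0,"wz":0,"grip":0.15}
    - {"tx":0,"ty":0,"tz":0,"wx":0,"wy":0,"wz":0,"grip":0}
    - {"tx":0,"ty":0,"tz":0,"wx":0,"wy":0,"wz":0,"grip":-0.1}
    - {"tx":0,"ty":0,"tz":0,"wx":0,"wy":0,"wz":0,"grip":-0.2}
    - {"tx":0,"ty":0,"tz":0,"wx":0,"wy":0,"wz":0,"grip":-0.3}
    - {"tx":0,"ty":0,"tz":0,"wx":0,"wy":0,"wz":0,"grip":-0.3}
    - {"tx":0,"ty":0,"tz":0,"wx":0,"wy":0,"wz":0,"grip":-0.3}
    - {"tx":0,"ty":0,"tz":0,"wx":0,"wy":0,"wz":0,"grip":-0.3}

```text
time: 35.3
position: [0.4746, -0.0084, 0.2355]
tool_rot: [-3.142, 0.0, 0.121]
wrist_force: [-3.7, -0.9, -2.4]
grip_width: 0.0332
grip_force: 48.9
```

Call:
servo_tool:
  steps:
    - {"tx":0,"ty":0,"tz":0,"wx":0,"wy":0,"wz":0,"grip":-0.1}
    - {"tx":0,"ty":0,"tz":0,"wx":0,"wy":0,"wz":0,"grip":0.15}
    - {"tx":0,"ty":0,"tz":0,"wx":0,"wy":0,"wz":0,"grip":0.35}
    - {"tx":0,"ty":0,"tz":0,"wx":0,"wy":0,"wz":0,"grip":0.46}
    - {"tx":0,"ty":0,"tz":0,"wx":0,"wy":0,"wz":0,"grip":0.46}
    - {"tx":0,"ty":0,"tz":0,"wx":0,"wy":0,"wz":0,"grip":0.46}
    - {"tx":-0.15,"ty":-0.018,"tz":0,"wx":0,"wy":0,"wz":0,"grip":0.46}
    - {"tx":-0.15,"ty":-0.018,"tz":0,"wx":0,"wy":0,"wz":0,"grip":0.46}
    - {"tx":-0.11,"ty":-0.014,"tz":0,"wx":0,"wy":0,"wz":0,"grip":0.46}
    - {"tx":0,"ty":0,"tz":0,"wx":0,"wy":0,"wz":0,"grip":0.46}

```text
time: 36.3
position: [0.4109, -0.0162, 0.2353]
tool_rot: [-3.14, 0.002, 0.119]
wrist_force: [-0.2, 0.9, -1.4]
grip_width: 0.0621
grip_force: 14.4
```

```bash
python3 chk.py .4052 .0532 .235 7 c10.png
```

```text
-0.105 top [ 0.6468 -0.1253  0.1248] off [0.     0.0038] org 30 [ 0.6213 -0.1301  0.0901] ear yaw -169.5
-0.035 top [ 0.6421 -0.056   0.1252] off [0.0014 0.0032] org 31 [ 0.6169 -0.0597  0.0901] ear yaw -171.7
0.035 top [0.6335 0.0138 0.1244] off [0.0007 0.0035] org 29 [0.6079 0.009  0.0916] ear yaw -169.4
0.105 top [0.6235 0.0812 0.1247] off [-0.0031 -0.0002] org 31 [0.5985 0.077  0.0908] ear yaw -170.4
-0.105 orange n 38 cols 384 392 yellow 0
-0.035 orange n 41 cols 357 366 yellow 0
0.035 orange n 39 cols 331 339 yellow 0
0.105 orange n 39 cols 306 314 yellow 4
pos [ 0.4125 -0.016   0.2356] yaw 6.9 shares [-0.048  0.461 -0.004] wz 0.0007 F [ 0.7 -0.5 -2.7] w 0.0625 36.35
```

C latched. Next is D.

Call:
servo_tool:
  steps:
    - {"tx":-0.016,"ty":0.152,"tz":0,"wx":0,"wy":0,"wz":0,"grip":0.46}
    - {"tx":-0.016,"ty":0.153,"tz":0,"wx":0,"wy":0,"wz":0,"grip":0.46}
    - {"tx":-0.016,"ty":0.153,"tz":0,"wx":0,"wy":0,"wz":0,"grip":0.46}
    - {"tx":0,"ty":0,"tz":0,"wx":0,"wy":0,"wz":0,"grip":0.46}
    - {"tx":0,"ty":0,"tz":0,"wx":0,"wy":0,"wz":0,"grip":0.46}
    - {"tx":0.1,"ty":0.012,"tz":0,"wx":0,"wy":0,"wz":0,"grip":0.46}
    - {"tx":0.1,"ty":0.012,"tz":0,"wx":0,"wy":0,"wz":0,"grip":0.46}
    - {"tx":0.1,"ty":0.012,"tz":0,"wx":0,"wy":0,"wz":0,"grip":0.46}
    - {"tx":0.11,"ty":0.014,"tz":0,"wx":0,"wy":0,"wz":0,"grip":0.46}
    - {"tx":0,"ty":0,"tz":0,"wx":0,"wy":0,"wz":0,"grip":0.46}

```text
time: 37.35
position: [0.4698, 0.0594, 0.2359]
tool_rot: [3.14, -0.003, 0.12]
wrist_force: [0.6, -0.6, -2.2]
grip_width: 0.0624
grip_force: 14.5
```

Call:
servo_tool:
  steps:
    - {"tx":0,"ty":0,"tz":0,"wx":0,"wy":0,"wz":0,"grip":0.46}

```text
time: 37.45
position: [0.4675, 0.0592, 0.2355]
tool_rot: [3.141, -0.0, 0.119]
wrist_force: [-0.4, -0.4, -2.3]
grip_width: 0.0623
grip_force: 14.5
```

Call:
servo_tool:
  steps:
    - {"tx":0,"ty":0,"tz":0,"wx":0,"wy":0,"wz":0,"grip":0.3}
    - {"tx":0,"ty":0,"tz":0,"wx":0,"wy":0,"wz":0,"grip":0.15}
    - {"tx":0,"ty":0,"tz":0,"wx":0,"wy":0,"wz":0,"grip":0}
    - {"tx":0,"ty":0,"tz":0,"wx":0,"wy":0,"wz":0,"grip":-0.1}
    - {"tx":0,"ty":0,"tz":0,"wx":0,"wy":0,"wz":0,"grip":-0.2}
    - {"tx":0,"ty":0,"tz":0,"wx":0,"wy":0,"wz":0,"grip":-0.3}
    - {"tx":0,"ty":0,"tz":0,"wx":0,"wy":0,"wz":0,"grip":-0.3}
    - {"tx":0,"ty":0,"tz":0,"wx":0,"wy":0,"wz":0,"grip":-0.3}
    - {"tx":0,"ty":0,"tz":0,"wx":0,"wy":0,"wz":0,"grip":-0.3}

```text
time: 38.35
position: [0.4673, 0.0603, 0.2355]
tool_rot: [-3.142, 0.0, 0.121]
wrist_force: [-4.0, -0.1, -1.5]
grip_width: 0.0332
grip_force: 49.5
```

Call:
servo_tool:
  steps:
    - {"tx":0,"ty":0,"tz":0,"wx":0,"wy":0,"wz":0,"grip":-0.1}
    - {"tx":0,"ty":0,"tz":0,"wx":0,"wy":0,"wz":0,"grip":0.15}
    - {"tx":0,"ty":0,"tz":0,"wx":0,"wy":0,"wz":0,"grip":0.35}
    - {"tx":0,"ty":0,"tz":0,"wx":0,"wy":0,"wz":0,"grip":0.46}
    - {"tx":0,"ty":0,"tz":0,"wx":0,"wy":0,"wz":0,"grip":0.46}
    - {"tx":0,"ty":0,"tz":0,"wx":0,"wy":0,"wz":0,"grip":0.46}
    - {"tx":-0.15,"ty":-0.018,"tz":0,"wx":0,"wy":0,"wz":0,"grip":0.46}
    - {"tx":-0.15,"ty":-0.018,"tz":0,"wx":0,"wy":0,"wz":0,"grip":0.46}
    - {"tx":-0.11,"ty":-0.014,"tz":0,"wx":0,"wy":0,"wz":0,"grip":0.46}
    - {"tx":0,"ty":0,"tz":0.1,"wx":0,"wy":0,"wz":0,"grip":0.46}

```text
time: 39.35
position: [0.403, 0.0524, 0.2495]
tool_rot: [-3.141, 0.005, 0.119]
wrist_force: [1.4, 0.0, -1.1]
grip_width: 0.0626
grip_force: 14.4
```

```bash
python3 chk.py .385 -.324 .293 91.4 c11.png
```

```text
-0.105 top [ 0.6472 -0.1252  0.1249] off [0.0003 0.0039] org 30 [ 0.6211 -0.1299  0.0915] ear yaw -169.8
-0.035 top [ 0.6419 -0.0558  0.124 ] off [0.0026 0.003 ] org 31 [ 0.6168 -0.0596  0.0905] ear yaw -171.3
0.035 top [0.6334 0.0142 0.125 ] off [0.0007 0.0036] org 28 [0.608  0.0089 0.0911] ear yaw -168.3
0.105 top [0.6268 0.0828 0.1248] off [0.0003 0.0024] org 30 [0.6014 0.0769 0.0912] ear yaw -167.0
-0.105 orange n 37 cols 384 392 yellow 0
-0.035 orange n 41 cols 357 366 yellow 0
0.035 orange n 38 cols 331 339 yellow 0
0.105 orange n 34 cols 306 313 yellow 0
pos [0.405  0.0523 0.2518] yaw 6.8 shares [-0.133 -2.509  0.275] wz 0.4698 F [ 1.1 -0.5 -0.3] w 0.062 39.4
```

View pics/c11.png

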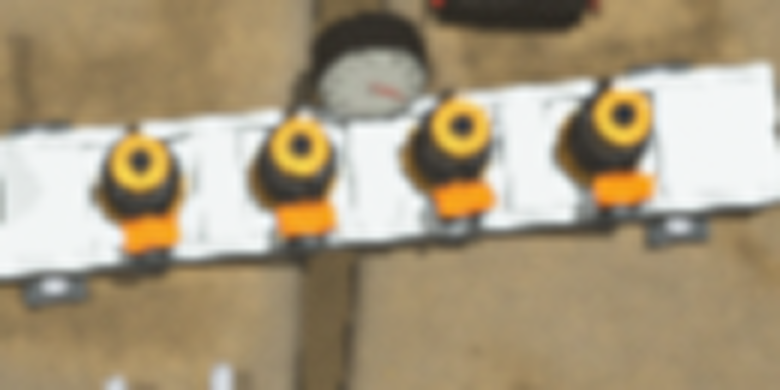

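All four clips are shut: no yellow rib shows at any tongue (crop (150,235), (305,218), (463,198), (622,188)). Now I'll return the pliers to the mat.

Call:
servo_tool:
  steps:
    - {"tx":-0.05,"ty":-0.05,"tz":0.15,"wx":0,"wy":0,"wz":0.015,"grip":0.46}
    - {"tx":-0.05,"ty":-0.1,"tz":0.125,"wx":0,"wy":0,"wz":0.025,"grip":0.46}
    - {"tx":0,"ty":-0.18,"tz":0,"wx":0,"wy":0,"wz":0.035,"grip":0.46}
    - {"tx":0,"ty":-0.18,"tz":0,"wx":0,"wy":0,"wz":0.035,"grip":0.46}
    - {"tx":0,"ty":-0.18,"tz":0,"wx":0,"wy":0,"wz":0.035,"grip":0.46}
    - {"tx":0,"ty":-0.18,"tz":0,"wx":0,"wy":0,"wz":0.035,"grip":0.46}
    - {"tx":0,"ty":-0.18,"tz":0,"wx":0,"wy":0,"wz":0.035,"grip":0.46}
    - {"tx":0,"ty":-0.18,"tz":0,"wx":0,"wy":0,"wz":0.035,"grip":0.46}
    - {"tx":0,"ty":-0.18,"tz":0,"wx":0,"wy":0,"wz":0.035,"grip":0.46}

```text
time: 40.3
position: [0.3911, -0.16, 0.2918]
tool_rot: [3.141, -0.001, 1.02]
wrist_force: [-0.1, -0.4, -3.7]
grip_width: 0.0623
grip_force: 14.4
```

Call:
servo_tool:
  steps:
    - {"tx":0,"ty":-0.18,"tz":0,"wx":0,"wy":0,"wz":0.035,"grip":0.46}
    - {"tx":0,"ty":-0.18,"tz":0,"wx":0,"wy":0,"wz":0.035,"grip":0.46}
    - {"tx":0,"ty":-0.18,"tz":0,"wx":0,"wy":0,"wz":0.035,"grip":0.46}
    - {"tx":0,"ty":-0.18,"tz":0,"wx":0,"wy":0,"wz":0.035,"grip":0.46}
    - {"tx":0,"ty":-0.18,"tz":0,"wx":0,"wy":0,"wz":0.03,"grip":0.46}
    - {"tx":0,"ty":-0.12,"tz":0,"wx":0,"wy":0,"wz":0.015,"grip":0.46}
    - {"tx":0,"ty":-0.08,"tz":0,"wx":0,"wy":0,"wz":0,"grip":0.46}
    - {"tx":0,"ty":0,"tz":0,"wx":0,"wy":0,"wz":0,"grip":0.46}
    - {"tx":0,"ty":0,"tz":0,"wx":0,"wy":0,"wz":0,"grip":0.46}

```text
time: 41.2
position: [0.391, -0.3231, 0.2914]
tool_rot: [-3.141, -0.001, 1.596]
wrist_force: [0.2, 0.1, -1.5]
grip_width: 0.0629
grip_force: 14.4
```

```bash
python3 -c "
from h import *
go(.39,-.325,.176,91.4)"
```

```text
pos [ 0.391  -0.3231  0.2914] yaw 91.4 shares [-0.007 -0.013 -0.77 ] wz -0.0002 F [ 0.2  0.1 -1.5] w 0.0629 41.2
```

Call:
servo_tool:
  steps:
    - {"tx":0,"ty":0,"tz":-0.2,"wx":0,"wy":0,"wz":0,"grip":0.46}
    - {"tx":0,"ty":0,"tz":-0.2,"wx":0,"wy":0,"wz":0,"grip":0.46}
    - {"tx":0,"ty":0,"tz":-0.2,"wx":0,"wy":0,"wz":0,"grip":0.46}
    - {"tx":0,"ty":0,"tz":-0.1,"wx":0,"wy":0,"wz":0,"grip":0.46}
    - {"tx":0,"ty":0,"tz":-0.05,"wx":0,"wy":0,"wz":0,"grip":0.46}
    - {"tx":0,"ty":0,"tz":-0.02,"wx":0,"wy":0,"wz":0,"grip":0.46}
    - {"tx":0,"ty":0,"tz":0,"wx":0,"wy":0,"wz":0,"grip":0.46}
    - {"tx":0,"ty":0,"tz":0,"wx":0,"wy":0,"wz":0,"grip":0.46}

```text
time: 42.0
position: [0.3913, -0.3238, 0.1771]
tool_rot: [3.14, 0.001, 1.597]
wrist_force: [0.4, -1.1, -2.9]
grip_width: 0.0627
grip_force: 14.4
```

Call:
servo_tool:
  steps:
    - {"tx":0,"ty":0,"tz":-0.02,"wx":0,"wy":0,"wz":0,"grip":0.46}
    - {"tx":0,"ty":0,"tz":0,"wx":0,"wy":0,"wz":0,"grip":0.46}
    - {"tx":0,"ty":0,"tz":0,"wx":0,"wy":0,"wz":0,"grip":0.6}
    - {"tx":0,"ty":0,"tz":0,"wx":0,"wy":0,"wz":0,"grip":1}
    - {"tx":0,"ty":0,"tz":0,"wx":0,"wy":0,"wz":0,"grip":1}
    - {"tx":0,"ty":0,"tz":0,"wx":0,"wy":0,"wz":0,"grip":1}

```text
time: 42.6
position: [0.3909, -0.3238, 0.1733]
tool_rot: [3.142, 0.0, 1.597]
wrist_force: [-0.5, 0.8, 0.5]
grip_width: 0.0856
grip_force: 0.0
```

Call:
servo_tool:
  steps:
    - {"tx":0,"ty":0,"tz":0.1,"wx":0,"wy":0,"wz":0,"grip":1}
    - {"tx":0,"ty":0,"tz":0.2,"wx":0,"wy":0,"wz":0,"grip":1}
    - {"tx":0,"ty":0,"tz":0.3,"wx":0,"wy":0,"wz":0,"grip":1}
    - {"tx":0,"ty":0,"tz":0.3,"wx":0,"wy":0,"wz":0,"grip":1}
    - {"tx":0.2,"ty":0.15,"tz":0,"wx":0,"wy":0,"wz":0,"grip":0}
    - {"tx":0.25,"ty":0.15,"tz":0,"wx":0,"wy":0,"wz":0,"grip":0}
    - {"tx":0.25,"ty":0.15,"tz":0,"wx":0,"wy":0,"wz":0,"grip":0}
    - {"tx":0.2,"ty":0.1,"tz":0,"wx":0,"wy":0,"wz":0,"grip":0}
    - {"tx":0,"ty":0,"tz":0,"wx":0,"wy":0,"wz":0,"grip":0}

```text
time: 43.5
position: [0.5303, -0.2373, 0.3077]
tool_rot: [3.14, -0.001, 1.605]
wrist_force: [-0.5, -0.1, 0.9]
grip_width: 0.0428
grip_force: 0.0
```

```bash
python3 - <<'E'
from meas import *
for n in('top','scene'):
    im,d=eyes.camera(n); P=cloud(n,d); H=P[...,2]; hsv=cv2.cvtColor(im,cv2.COLOR_BGR2HSV)
    if n=='top': pliers(P,hsv,im)
    reg=(P[...,0]>.5)&(P[...,0]<.68)&(P[...,1]>-.29)&(P[...,1]<-.20)&(H>.05)&(H<.12)
    for nm,k in(('red',((hsv[...,0]<8)|(hsv[...,0]>172))&(hsv[...,1]>150)),('yel',(hsv[...,0]>=22)&(hsv[...,0]<=35)&(hsv[...,1]>150))):
        q=P[k&reg]
        if len(q): print(n,nm,len(q),q.mean(0).round(4),q.min(0).round(4),q.max(0).round(4), q[q[:,2]>.092].mean(0).round(4) if nm=='yel' else cv2.minAreaRect(q[:,:2].astype(np.float32)))
print('axis',mw(0,-.218),'tab',mw(-.029,-.218),'end',mw(-.095,-.218),'gun',mw(0,.182)); go(*mw(-.029,-.218),.249,5.5)
cv2.imwrite('pics/s12.png',cv2.resize(im[190:470,250:470],None,fx=2.1,fy=2.1,interpolation=cv2.INTER_CUBIC))
E
```

```text
handle [464 309  19  10 175] ((0.41859135031700134, -0.2923293113708496), (0.1995873600244522, 0.013726679608225822), 89.975341796875) [ 0.4117 -0.3921 -0.0043] [ 0.4254 -0.1925  0.612 ] [ 0.4186 -0.3652  0.0258]
handle [453 329  32  10 288] ((0.36716771125793457, -0.2765022814273834), (0.2379121333360672, 0.015316863544285297), 87.94493103027344) [ 0.3573 -0.3954 -0.0046] [ 0.3791 -0.1578  0.6729] [ 0.3639 -0.3502  0.0286]
top red 61 [ 0.5873 -0.2402  0.0739] [ 0.5643 -0.249   0.0642] [ 0.6048 -0.234   0.0831] ((0.5845949053764343, -0.2408677190542221), (0.014787678606808186, 0.04071434959769249), 88.01380920410156)
top yel 49 [ 0.6299 -0.2423  0.0826] [ 0.6201 -0.2505  0.0691] [ 0.643  -0.2343  0.0995] [ 0.6273 -0.2441  0.0945]
scene red 262 [ 0.5756 -0.2516  0.0749] [ 0.548  -0.2631  0.0662] [ 0.6046 -0.2346  0.0794] ((0.5766216516494751, -0.24948963522911072), (0.058223024010658264, 0.02410590834915638), 6.289286136627197)
scene yel 46 [ 0.6264 -0.2475  0.083 ] [ 0.62   -0.2531  0.0733] [ 0.6391 -0.2412  0.0941] [ 0.6269 -0.2479  0.0933]
axis [ 0.65749437 -0.24129637] tab [ 0.62862788 -0.2440759 ] end [ 0.56293174 -0.25040172] gun [0.61915607 0.15686211]
pos [ 0.5262 -0.2408  0.3079] yaw 91.6 shares [ 0.683 -0.022 -0.392] wz -0.4783 F [-0.6 -0.7 -0. ] w 0.0427 43.6
```

View pics/s12.png

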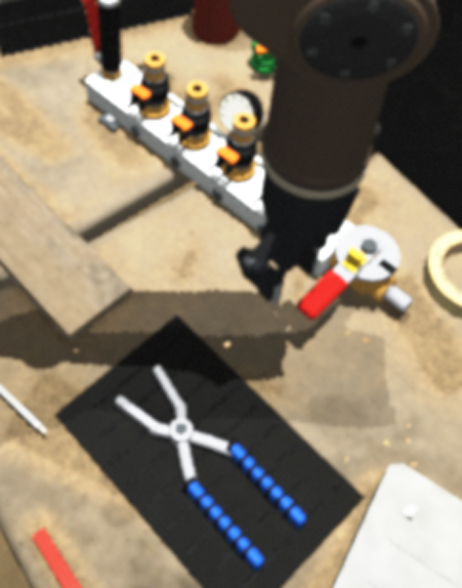

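Pliers lie flat and open on the mat, pivot at (180,430). The yellow tab is at (355,258) and the lever is still shut. Next is the tab.

Call:
servo_tool:
  steps:
    - {"tx":0.069,"ty":0,"tz":0,"wx":0,"wy":0,"wz":-0.0435,"grip":0}
    - {"tx":0.069,"ty":0,"tz":0,"wx":0,"wy":0,"wz":-0.0435,"grip":0}
    - {"tx":0.069,"ty":0,"tz":0,"wx":0,"wy":0,"wz":-0.0435,"grip":0}
    - {"tx":0.069,"ty":0,"tz":0,"wx":0,"wy":0,"wz":-0.0435,"grip":0}
    - {"tx":0.069,"ty":0,"tz":0,"wx":0,"wy":0,"wz":-0.0435,"grip":0}
    - {"tx":0.069,"ty":0,"tz":0,"wx":0,"wy":0,"wz":-0.0435,"grip":0}
    - {"tx":0.069,"ty":0,"tz":0,"wx":0,"wy":0,"wz":-0.0435,"grip":0}
    - {"tx":0.069,"ty":0,"tz":0,"wx":0,"wy":0,"wz":-0.0435,"grip":0}
    - {"tx":0.069,"ty":0,"tz":0,"wx":0,"wy":0,"wz":-0.0435,"grip":0}
    - {"tx":0.069,"ty":0,"tz":0,"wx":0,"wy":0,"wz":-0.0435,"grip":0}

```text
time: 44.6
position: [0.6284, -0.2427, 0.3085]
tool_rot: [3.142, 0.0, 0.222]
wrist_force: [-0.8, 0.4, -0.2]
grip_width: 0.0427
grip_force: 0.0
```

Call:
servo_tool:
  steps:
    - {"tx":0,"ty":0,"tz":0,"wx":0,"wy":0,"wz":-0.0433,"grip":0}
    - {"tx":0,"ty":0,"tz":0,"wx":0,"wy":0,"wz":0,"grip":0}
    - {"tx":0,"ty":0,"tz":0,"wx":0,"wy":0,"wz":0,"grip":0}

```text
time: 44.9
position: [0.6284, -0.2423, 0.3083]
tool_rot: [3.141, 0.001, 0.096]
wrist_force: [0.3, -0.7, -0.2]
grip_width: 0.043
grip_force: 0.0
```

```bash
python3 -c "
from h import *
go(.629,-.245,.256,5.5)"
```

```text
pos [ 0.6284 -0.2423  0.3083] yaw 5.5 shares [ 0.004 -0.018 -0.349] wz -0.0001 F [ 0.3 -0.7 -0.2] w 0.043 44.9
```

Call:
servo_tool:
  steps:
    - {"tx":0.004,"ty":-0.018,"tz":-0.15,"wx":0,"wy":0,"wz":0,"grip":0}
    - {"tx":0,"ty":0,"tz":-0.15,"wx":0,"wy":0,"wz":0,"grip":0}
    - {"tx":0,"ty":0,"tz":-0.05,"wx":0,"wy":0,"wz":0,"grip":0}
    - {"tx":0,"ty":0,"tz":0,"wx":0,"wy":0,"wz":0,"grip":0}
    - {"tx":0,"ty":0,"tz":0,"wx":0,"wy":0,"wz":0,"grip":-1}
    - {"tx":0,"ty":0,"tz":0,"wx":0,"wy":0,"wz":0,"grip":-1}
    - {"tx":0,"ty":0,"tz":0,"wx":0,"wy":0,"wz":0,"grip":-1}
    - {"tx":0,"ty":0,"tz":0,"wx":0,"wy":0,"wz":0,"grip":-1}
  grip_force: 20

```text
time: 45.7
position: [0.6301, -0.2443, 0.257]
tool_rot: [3.141, -0.001, 0.095]
wrist_force: [-1.8, 0.8, 6.1]
grip_width: 0.0149
grip_force: 23.3
```

Call:
servo_tool:
  steps:
    - {"tx":-0.02,"ty":-0.002,"tz":0,"wx":0,"wy":0,"wz":0,"grip":-1}
    - {"tx":-0.025,"ty":-0.002,"tz":0,"wx":0,"wy":0,"wz":0,"grip":-1}
    - {"tx":-0.025,"ty":-0.003,"tz":0,"wx":0,"wy":0,"wz":0,"grip":-1}
    - {"tx":-0.025,"ty":-0.002,"tz":0,"wx":0,"wy":0,"wz":0,"grip":-1}
    - {"tx":-0.018,"ty":-0.002,"tz":0,"wx":0,"wy":0,"wz":0,"grip":-1}
    - {"tx":0,"ty":0,"tz":0,"wx":0,"wy":0,"wz":0,"grip":-1}
    - {"tx":0,"ty":0,"tz":0,"wx":0,"wy":0,"wz":0,"grip":-1}

```text
time: 46.4
position: [0.6139, -0.2457, 0.2569]
tool_rot: [3.14, -0.002, 0.095]
wrist_force: [2.3, 0.7, 7.4]
grip_width: 0.0146
grip_force: 23.4
```

Call:
servo_tool:
  steps:
    - {"tx":-0.015,"ty":-0.001,"tz":0,"wx":0,"wy":0,"wz":0,"grip":-1}
    - {"tx":0,"ty":0,"tz":0,"wx":0,"wy":0,"wz":0,"grip":-1}
    - {"tx":0,"ty":0,"tz":0,"wx":0,"wy":0,"wz":0,"grip":-1}

```text
time: 46.7
position: [0.6132, -0.2455, 0.257]
tool_rot: [3.139, -0.005, 0.096]
wrist_force: [9.9, -0.1, 2.5]
grip_width: 0.0151
grip_force: 22.9
```

The tab is at its stop: it moved about 17 mm and the force rose to 10 N. Computing the arc for the lever.

```bash
python3 - <<'E'
from h import *
A=np.array([.6585,-.2423]); r=.085
p=lambda t: A-r*np.array([np.cos(np.radians(5.5+t)),np.sin(np.radians(5.5+t))])
go(*p(0),.225,5.5)
t=np.linspace(0,93,14)
for a,b in zip(t,t[1:]): print(((p(b)-p(a))/.15).round(3), round((b-a)/180,4))
print(p(93),A)
E
```

```text
pos [ 0.6132 -0.2455  0.257 ] yaw 5.5 shares [-0.262 -0.033 -0.213] wz -0.0001 F [ 9.9 -0.1  2.5] w 0.0151 46.7
[ 0.011 -0.07 ] 0.0397
[ 0.02  -0.068] 0.0397
[ 0.028 -0.065] 0.0397
[ 0.036 -0.061] 0.0397
[ 0.043 -0.056] 0.0397
[ 0.05 -0.05] 0.0397
[ 0.056 -0.044] 0.0397
[ 0.061 -0.036] 0.0397
[ 0.065 -0.028] 0.0397
[ 0.068 -0.02 ] 0.0397
[ 0.07  -0.012] 0.0397
[ 0.071 -0.003] 0.0397
[0.07  0.006] 0.0397
[ 0.6710638  -0.32636635] [ 0.6585 -0.2423]
```

Call:
servo_tool:
  steps:
    - {"tx":0.01,"ty":0,"tz":0,"wx":0,"wy":0,"wz":0,"grip":-0.3}
    - {"tx":0,"ty":0,"tz":0,"wx":0,"wy":0,"wz":0,"grip":0}
    - {"tx":0,"ty":0,"tz":0,"wx":0,"wy":0,"wz":0,"grip":0}
    - {"tx":0,"ty":0,"tz":0.15,"wx":0,"wy":0,"wz":0,"grip":0}
    - {"tx":0,"ty":0,"tz":0.15,"wx":0,"wy":0,"wz":0,"grip":0}
    - {"tx":-0.13,"ty":-0.016,"tz":0,"wx":0,"wy":0,"wz":0,"grip":0}
    - {"tx":-0.135,"ty":-0.016,"tz":0,"wx":0,"wy":0,"wz":0,"grip":0}
    - {"tx":0,"ty":0,"tz":0,"wx":0,"wy":0,"wz":0,"grip":0}
    - {"tx":0,"ty":0,"tz":0,"wx":0,"wy":0,"wz":0,"grip":0}

```text
time: 47.6
position: [0.5723, -0.2506, 0.3007]
tool_rot: [-3.141, 0.0, 0.094]
wrist_force: [0.1, 0.0, -0.2]
grip_width: 0.0429
grip_force: 0.0
```

```bash
python3 - <<'E'
from meas import *
go(.5739,-.2504,.225,5.5)
im,d=eyes.camera('scene'); P=cloud('scene',d); H=P[...,2]; hsv=cv2.cvtColor(im,cv2.COLOR_BGR2HSV)
k=(P[...,0]>.5)&(P[...,0]<.68)&(P[...,1]>-.29)&(P[...,1]<-.20)&(H>.05)&(H<.12)&(hsv[...,0]>=22)&(hsv[...,0]<=35)&(hsv[...,1]>150)
q=P[k]; print(len(q),q.mean(0) if len(q) else 0,q[q[:,2]>.09].mean(0))
E
```

```text
pos [ 0.5723 -0.2506  0.3007] yaw 5.4 shares [ 0.01   0.001 -0.505] wz 0.0007 F [ 0.1  0.  -0.2] w 0.0429 47.6
15 [ 0.6096565  -0.24361948  0.08678376] [ 0.61032944 -0.24452681  0.09234291]
```

The tab moved from x 0.627 to 0.610, so the slide is out. Descending and caging the lever.

Call:
servo_tool:
  steps:
    - {"tx":0.01,"ty":0,"tz":-0.2,"wx":0,"wy":0,"wz":0,"grip":0}
    - {"tx":0,"ty":0,"tz":-0.2,"wx":0,"wy":0,"wz":0,"grip":0}
    - {"tx":0,"ty":0,"tz":-0.105,"wx":0,"wy":0,"wz":0,"grip":0}
    - {"tx":0,"ty":0,"tz":0,"wx":0,"wy":0,"wz":0,"grip":-0.36}
    - {"tx":0,"ty":0,"tz":0,"wx":0,"wy":0,"wz":0,"grip":-0.36}
    - {"tx":0,"ty":0,"tz":0,"wx":0,"wy":0,"wz":0,"grip":-0.36}

```text
time: 48.25
position: [0.5745, -0.2511, 0.2264]
tool_rot: [3.14, -0.002, 0.094]
wrist_force: [0.0, 0.2, 0.4]
grip_width: 0.0273
grip_force: 0.0
```

Call:
servo_tool:
  steps:
    - {"tx":0.011,"ty":-0.07,"tz":0,"wx":0,"wy":0,"wz":0.0397,"grip":-0.36}
    - {"tx":0.02,"ty":-0.068,"tz":0,"wx":0,"wy":0,"wz":0.0397,"grip":-0.36}
    - {"tx":0.028,"ty":-0.065,"tz":0,"wx":0,"wy":0,"wz":0.0397,"grip":-0.36}
    - {"tx":0.036,"ty":-0.061,"tz":0,"wx":0,"wy":0,"wz":0.0397,"grip":-0.36}
    - {"tx":0.043,"ty":-0.056,"tz":0,"wx":0,"wy":0,"wz":0.0397,"grip":-0.36}
    - {"tx":0.05,"ty":-0.05,"tz":0,"wx":0,"wy":0,"wz":0.0397,"grip":-0.36}

```text
time: 48.85
position: [0.6027, -0.3064, 0.2264]
tool_rot: [3.141, -0.001, 0.848]
wrist_force: [-0.6, 2.7, 0.1]
grip_width: 0.0273
grip_force: 0.9
```

Lever is turning (2.7 N). Continuing the arc.

Call:
servo_tool:
  steps:
    - {"tx":0.056,"ty":-0.044,"tz":0,"wx":0,"wy":0,"wz":0.0397,"grip":-0.36}
    - {"tx":0.061,"ty":-0.036,"tz":0,"wx":0,"wy":0,"wz":0.0397,"grip":-0.36}
    - {"tx":0.065,"ty":-0.028,"tz":0,"wx":0,"wy":0,"wz":0.0397,"grip":-0.36}
    - {"tx":0.068,"ty":-0.02,"tz":0,"wx":0,"wy":0,"wz":0.0397,"grip":-0.36}
    - {"tx":0.07,"ty":-0.012,"tz":0,"wx":0,"wy":0,"wz":0.0397,"grip":-0.36}
    - {"tx":0.071,"ty":-0.003,"tz":0,"wx":0,"wy":0,"wz":0.0397,"grip":-0.36}
    - {"tx":0.06,"ty":0.005,"tz":0,"wx":0,"wy":0,"wz":0.0397,"grip":-0.36}
    - {"tx":0,"ty":0,"tz":0,"wx":0,"wy":0,"wz":0,"grip":-0.36}
    - {"tx":0,"ty":0,"tz":0,"wx":0,"wy":0,"wz":0,"grip":-0.36}

```text
time: 49.75
position: [0.669, -0.3274, 0.2259]
tool_rot: [-3.14, 0.0, 1.715]
wrist_force: [-5.4, 1.3, 0.6]
grip_width: 0.0275
grip_force: 2.3
```

Call:
servo_tool:
  steps:
    - {"tx":0.025,"ty":0.002,"tz":0,"wx":0,"wy":0,"wz":0,"grip":-0.36}
    - {"tx":0,"ty":0,"tz":0,"wx":0,"wy":0,"wz":0,"grip":-0.36}
    - {"tx":0,"ty":0,"tz":0,"wx":0,"wy":0,"wz":0,"grip":-0.36}

```text
time: 50.05
position: [0.6703, -0.3276, 0.2256]
tool_rot: [-3.135, -0.002, 1.713]
wrist_force: [-16.9, 2.6, 8.5]
grip_width: 0.0273
grip_force: 8.0
```

Lever is at its open stop (17 N on overpush). Backing off and clearing away.

Call:
servo_tool:
  steps:
    - {"tx":-0.03,"ty":-0.002,"tz":0,"wx":0,"wy":0,"wz":0,"grip":-0.2}
    - {"tx":0,"ty":0,"tz":0,"wx":0,"wy":0,"wz":0,"grip":0.1}
    - {"tx":0,"ty":0,"tz":0,"wx":0,"wy":0,"wz":0,"grip":0.1}
    - {"tx":0,"ty":0,"tz":0.25,"wx":0,"wy":0,"wz":0,"grip":0.1}
    - {"tx":0,"ty":0,"tz":0.3,"wx":0,"wy":0,"wz":0,"grip":0.3}
    - {"tx":-0.05,"ty":0.1,"tz":0.3,"wx":0,"wy":0,"wz":-0.03,"grip":0.7}
    - {"tx":-0.1,"ty":0.2,"tz":0.3,"wx":0,"wy":0,"wz":-0.045,"grip":0.8}
    - {"tx":-0.15,"ty":0.25,"tz":0.3,"wx":0,"wy":0,"wz":-0.045,"grip":0.8}
    - {"tx":-0.2,"ty":0.25,"tz":0,"wx":0,"wy":0,"wz":-0.045,"grip":0.8}
    - {"tx":-0.2,"ty":0.25,"tz":0,"wx":0,"wy":0,"wz":-0.045,"grip":0.8}

```text
time: 51.05
position: [0.5699, -0.1794, 0.4299]
tool_rot: [3.138, -0.001, 1.051]
wrist_force: [0.7, 1.9, 0.5]
grip_width: 0.0767
grip_force: 0.0
```

```bash
python3 - <<'E'
from meas import *
go(*(mw(0,.193)+[.002,-.0015]),.43,5.5)
for n in('top','scene'):
    im,d=eyes.camera(n); P=cloud(n,d); H=P[...,2]; hsv=cv2.cvtColor(im,cv2.COLOR_BGR2HSV)
    near=(abs(P[...,0]-.619)<.05)&(abs(P[...,1]-.165)<.06)&(H>.1)&(H<.2)
    M=lambda q:(q[:,:2]-C)@np.array([[np.cos(TH),-np.sin(TH)],[np.sin(TH),np.cos(TH)]])
    for nm,k in(('red',((hsv[...,0]<8)|(hsv[...,0]>170))&(hsv[...,1]>140)&near),('dark',(hsv[...,2]<60)&near&(H<.172))):
        q=P[k]
        if len(q)>2:
            m=M(q); print(n,nm,len(q),'man min',m.min(0).round(4),'max',m.max(0).round(4),'mean',m.mean(0).round(4),'z',q[:,2].min().round(3),q[:,2].max().round(3))
    reg=(P[...,1]<-.24)&(P[...,1]>-.40)&(P[...,0]>.5)&(P[...,0]<.75)&(H>.055)&(H<.12)
    q=P[reg&((hsv[...,0]<8)|(hsv[...,0]>172))&(hsv[...,1]>150)]
    if len(q)>20: m=M(q); print('lever red man',len(q),m.min(0).round(3),m.max(0).round(3),cv2.minAreaRect(m.astype(np.float32)))
    if n=='top': a=cv2.resize(im[180:360,240:500],None,fx=3,fy=3,interpolation=cv2.INTER_CUBIC); cv2.imwrite('pics/t13.png',a)
E
```

```text
pos [ 0.5699 -0.1794  0.4299] yaw 60.2 shares [0.334 2.305 0.   ] wz -0.3038 F [0.7 1.9 0.5] w 0.0767 51.05
top red 51 man min [-0.0093  0.206 ] max [0.008  0.2251] mean [-0.0007  0.2158] z 0.101 0.162
top dark 27 man min [-0.0145  0.1708] max [-0.0057  0.189 ] mean [-0.012   0.1797] z 0.101 0.169
scene red 144 man min [-0.0129  0.1818] max [0.0112 0.2273] mean [-0.0027  0.2084] z 0.1 0.166
scene dark 180 man min [-0.0141  0.1672] max [0.007  0.1866] mean [-0.0057  0.1737] z 0.101 0.169
lever red man 268 [-0.013 -0.328] [ 0.011 -0.272] ((-0.0012907665222883224, -0.30026698112487793), (0.05534784868359566, 0.02412348799407482), 88.11225128173828)
```

Call:
servo_tool:
  steps:
    - {"tx":0.03,"ty":0.26,"tz":0,"wx":0,"wy":0,"wz":-0.038,"grip":0.81}
    - {"tx":0.03,"ty":0.27,"tz":0,"wx":0,"wy":0,"wz":-0.038,"grip":0.81}
    - {"tx":0.03,"ty":0.27,"tz":0,"wx":0,"wy":0,"wz":-0.038,"grip":0.81}
    - {"tx":0.04,"ty":0.27,"tz":0,"wx":0,"wy":0,"wz":-0.038,"grip":0.81}
    - {"tx":0.04,"ty":0.27,"tz":0,"wx":0,"wy":0,"wz":-0.038,"grip":0.81}
    - {"tx":0.05,"ty":0.27,"tz":0,"wx":0,"wy":0,"wz":-0.038,"grip":0.81}
    - {"tx":0.05,"ty":0.27,"tz":0,"wx":0,"wy":0,"wz":-0.038,"grip":0.81}
    - {"tx":0.03,"ty":0.25,"tz":0,"wx":0,"wy":0,"wz":-0.038,"grip":0.81}
    - {"tx":0.033,"ty":0.19,"tz":0,"wx":0,"wy":0,"wz":0,"grip":0.81}
    - {"tx":0,"ty":0,"tz":0,"wx":0,"wy":0,"wz":0,"grip":0.81}

```text
time: 52.15
position: [0.621, 0.1742, 0.4276]
tool_rot: [-3.141, -0.0, 0.11]
wrist_force: [0.2, -0.5, -0.8]
grip_width: 0.0772
grip_force: 0.0
```

Call:
servo_tool:
  steps:
    - {"tx":0,"ty":0,"tz":0,"wx":0,"wy":0,"wz":0,"grip":0.81}
    - {"tx":0,"ty":0,"tz":0,"wx":0,"wy":0,"wz":0,"grip":0.81}

```text
time: 52.35
position: [0.6205, 0.1666, 0.4289]
tool_rot: [3.141, -0.001, 0.1]
wrist_force: [-0.0, -0.5, 0.2]
grip_width: 0.0773
grip_force: 0.0
```

```bash
python3 - <<'E'
from meas import *
go(.6198,.1693,.298,5.5); print(env.get_state()['joints'].round(2))
im,d=eyes.camera('scene'); a=cv2.resize(im[110:270,230:350],None,fx=3.6,fy=3.6,interpolation=cv2.INTER_CUBIC); cv2.imwrite('pics/s14.png',a)
E
```

```text
pos [0.6205 0.1666 0.4289] yaw 5.7 shares [-0.004  0.018 -0.873] wz -0.0013 F [-0.  -0.5  0.2] w 0.0773 52.35
[-0.99  0.65  1.12  1.55 -0.59  1.32 -1.28]
```

View pics/s14.png

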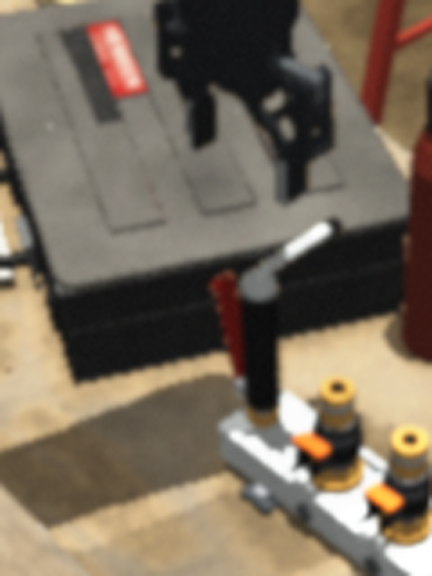

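Open fingers hang above the gun: grip at (262,345), red trigger to its left, nozzle bending away to +x. Descending.

Call:
servo_tool:
  steps:
    - {"tx":-0.004,"ty":0.018,"tz":-0.2,"wx":0,"wy":0,"wz":0,"grip":0.81}
    - {"tx":0,"ty":0,"tz":-0.2,"wx":0,"wy":0,"wz":0,"grip":0.81}
    - {"tx":0,"ty":0,"tz":-0.15,"wx":0,"wy":0,"wz":0,"grip":0.81}
    - {"tx":0,"ty":0,"tz":-0.1,"wx":0,"wy":0,"wz":0,"grip":0.81}
    - {"tx":0,"ty":0,"tz":0,"wx":0,"wy":0,"wz":0,"grip":0.81}
    - {"tx":0,"ty":0,"tz":0,"wx":0,"wy":0,"wz":0,"grip":0.81}

```text
time: 53.0
position: [0.6201, 0.1699, 0.3319]
tool_rot: [3.142, -0.001, 0.1]
wrist_force: [0.2, -1.1, 0.4]
grip_width: 0.0774
grip_force: 0.0
```

```bash
python3 - <<'E'
from meas import *
go(.6198,.1693,.298,5.5); print(env.get_state()['joints'].round(2))
E
```

```text
pos [0.6201 0.1699 0.3319] yaw 5.7 shares [-0.002 -0.004 -0.226] wz -0.0013 F [ 0.2 -1.1  0.4] w 0.0774 53.0
[-0.96  0.73  1.04  1.67 -0.68  1.15 -1.21]
```

Call:
servo_tool:
  steps:
    - {"tx":0,"ty":0,"tz":-0.1,"wx":0,"wy":0,"wz":0,"grip":0.81}
    - {"tx":0,"ty":0,"tz":-0.08,"wx":0,"wy":0,"wz":0,"grip":0.81}
    - {"tx":0,"ty":0,"tz":-0.04,"wx":0,"wy":0,"wz":0,"grip":0.81}
    - {"tx":0,"ty":0,"tz":0,"wx":0,"wy":0,"wz":0,"grip":0.81}
    - {"tx":0,"ty":0,"tz":0,"wx":0,"wy":0,"wz":0,"grip":0.81}

```text
time: 53.5
position: [0.6198, 0.1705, 0.298]
tool_rot: [3.141, 0.0, 0.101]
wrist_force: [0.9, -0.4, -0.1]
grip_width: 0.0775
grip_force: 0.0
```

Call:
servo_tool:
  steps:
    - {"tx":0,"ty":-0.025,"tz":0,"wx":0,"wy":0,"wz":0,"grip":0.6}
    - {"tx":0.003,"ty":-0.022,"tz":0,"wx":0,"wy":0,"wz":0,"grip":0.41}
    - {"tx":0.002,"ty":-0.013,"tz":0,"wx":0,"wy":0,"wz":0,"grip":0.18}
    - {"tx":0.002,"ty":-0.01,"tz":0,"wx":0,"wy":0,"wz":0,"grip":-0.06}
    - {"tx":0,"ty":0,"tz":0,"wx":0,"wy":0,"wz":0,"grip":-0.06}
    - {"tx":0,"ty":0,"tz":0,"wx":0,"wy":0,"wz":0,"grip":-0.06}
  grip_force: 30

```text
time: 54.1
position: [0.6209, 0.1606, 0.2981]
tool_rot: [-3.141, -0.0, 0.102]
wrist_force: [-0.1, 4.5, 3.2]
grip_width: 0.0402
grip_force: 2.3
```

Call:
servo_tool:
  steps:
    - {"tx":0,"ty":0,"tz":0,"wx":0,"wy":0,"wz":0,"grip":-0.25}
    - {"tx":0,"ty":0,"tz":0,"wx":0,"wy":0,"wz":0,"grip":-0.4}
    - {"tx":0,"ty":0,"tz":0,"wx":0,"wy":0,"wz":0,"grip":-0.4}
    - {"tx":0,"ty":0,"tz":0,"wx":0,"wy":0,"wz":0,"grip":-0.4}

```text
time: 54.5
position: [0.6209, 0.1604, 0.2983]
tool_rot: [-3.141, -0.0, 0.101]
wrist_force: [-0.7, 4.4, 4.9]
grip_width: 0.0338
grip_force: 30.4
```

Squeezed flat (33.8 mm at 30 N). Holding for over a second, then releasing.

Call:
servo_tool:
  steps:
    - {"tx":0,"ty":0,"tz":0,"wx":0,"wy":0,"wz":0,"grip":-0.4}
    - {"tx":0,"ty":0,"tz":0,"wx":0,"wy":0,"wz":0,"grip":-0.4}
    - {"tx":0,"ty":0,"tz":0,"wx":0,"wy":0,"wz":0,"grip":-0.4}
    - {"tx":0,"ty":0,"tz":0,"wx":0,"wy":0,"wz":0,"grip":-0.4}
    - {"tx":0,"ty":0,"tz":0,"wx":0,"wy":0,"wz":0,"grip":-0.4}
    - {"tx":0,"ty":0,"tz":0,"wx":0,"wy":0,"wz":0,"grip":-0.4}
    - {"tx":0,"ty":0,"tz":0,"wx":0,"wy":0,"wz":0,"grip":-0.4}
    - {"tx":0,"ty":0,"tz":0,"wx":0,"wy":0,"wz":0,"grip":-0.4}
    - {"tx":0,"ty":0,"tz":0,"wx":0,"wy":0,"wz":0,"grip":-0.4}
    - {"tx":0,"ty":0,"tz":0,"wx":0,"wy":0,"wz":0,"grip":-0.4}

```text
time: 55.5
position: [0.6209, 0.1604, 0.2983]
tool_rot: [-3.141, -0.0, 0.101]
wrist_force: [-0.1, 3.9, 5.5]
grip_width: 0.0339
grip_force: 30.4
```

Call:
servo_tool:
  steps:
    - {"tx":0,"ty":0,"tz":0,"wx":0,"wy":0,"wz":0,"grip":-0.1}
    - {"tx":-0.002,"ty":0.01,"tz":0,"wx":0,"wy":0,"wz":0,"grip":0.15}
    - {"tx":-0.002,"ty":0.015,"tz":0,"wx":0,"wy":0,"wz":0,"grip":0.4}
    - {"tx":-0.003,"ty":0.022,"tz":0,"wx":0,"wy":0,"wz":0,"grip":0.6}
    - {"tx":0,"ty":0.02,"tz":0,"wx":0,"wy":0,"wz":0,"grip":0.81}
    - {"tx":0,"ty":0,"tz":0,"wx":0,"wy":0,"wz":0,"grip":0.81}
    - {"tx":0,"ty":0,"tz":0,"wx":0,"wy":0,"wz":0,"grip":0.81}

```text
time: 56.2
position: [0.6198, 0.1699, 0.2981]
tool_rot: [3.141, -0.0, 0.101]
wrist_force: [0.8, -0.5, 0.1]
grip_width: 0.0772
grip_force: 0.0
```

Call:
servo_tool:
  steps:
    - {"tx":0,"ty":0,"tz":0.15,"wx":0,"wy":0,"wz":0,"grip":0.81}
    - {"tx":0,"ty":0,"tz":0.25,"wx":0,"wy":0,"wz":0,"grip":0.81}
    - {"tx":0,"ty":0,"tz":0.25,"wx":0,"wy":0,"wz":0,"grip":0.81}
    - {"tx":0,"ty":0,"tz":0.25,"wx":0,"wy":0,"wz":0,"grip":0.81}
    - {"tx":-0.25,"ty":0,"tz":0,"wx":0,"wy":0,"wz":0,"grip":0.81}
    - {"tx":-0.3,"ty":0,"tz":0,"wx":0,"wy":0,"wz":0,"grip":0.81}
    - {"tx":-0.3,"ty":0,"tz":0,"wx":0,"wy":0,"wz":0,"grip":0.81}
    - {"tx":-0.25,"ty":0,"tz":0,"wx":0,"wy":0,"wz":0,"grip":0.81}
    - {"tx":0,"ty":0,"tz":0,"wx":0,"wy":0,"wz":0,"grip":0.81}
    - {"tx":0,"ty":0,"tz":0,"wx":0,"wy":0,"wz":0,"grip":0.81}

```text
time: 57.2
position: [0.4542, 0.1704, 0.4333]
tool_rot: [-3.139, -0.0, 0.103]
wrist_force: [0.1, 0.8, -1.3]
grip_width: 0.0775
grip_force: 0.0
```

```bash
python3 - <<'E'
from chk import *
go(0,0,0)
im,d=eyes.camera('top'); P=cloud('top',d); hsv=cv2.cvtColor(im,cv2.COLOR_BGR2HSV); H=P[...,2]; outlets(P,hsv); tongue(P,hsv)
a=cv2.resize(im[170:360,180:500],None,fx=2.4,fy=2.4,interpolation=cv2.INTER_CUBIC); cv2.imwrite('pics/t15.png',a)
E
```

```text
pos [0.4542 0.1704 0.4333] yaw 5.9 shares [-3.028 -1.136 -2.889] wz None F [ 0.1  0.8 -1.3] w 0.0775 57.2
-0.105 top [ 0.6472 -0.1256  0.1247] off [0.0005 0.0044] org 30 [ 0.6212 -0.13    0.0908] ear yaw -170.4
-0.035 top [ 0.642  -0.0556  0.1252] off [0.0021 0.0035] org 31 [ 0.6167 -0.0596  0.0911] ear yaw -171.0
0.035 top [0.6336 0.014  0.1241] off [0.0005 0.0035] org 29 [0.608  0.0089 0.0906] ear yaw -168.8
0.105 top [0.6269 0.0826 0.1237] off [-0.0004  0.0024] org 31 [0.6016 0.0768 0.0919] ear yaw -167.2
-0.105 orange n 37 cols 384 392 yellow 0
-0.035 orange n 40 cols 357 366 yellow 0
0.035 orange n 39 cols 331 339 yellow 0
0.105 orange n 34 cols 306 313 yellow 0
```

View pics/t15.png

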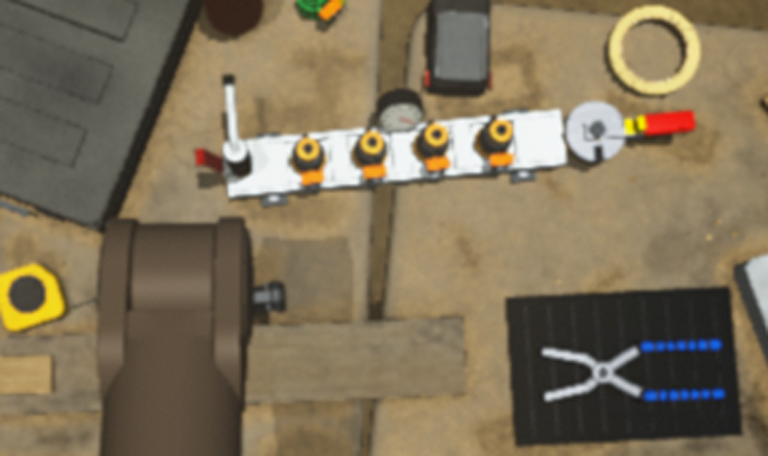

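The final view shows everything in place. The lever is in line with the block at (665,122). All four outlets are seated with their clips shut. The pliers lie flat on the mat at (600,372), and the trigger has sprung back at (208,160).

```bash
python3 -c "
from station import env
print(env.sign_off())"
```

```text
the job is handed in; nothing more can be done
None
```

The manifold is fitted up and the job is handed in at about 57 s on the robot's clock: four outlets seated and clipped with the pliers, pliers flat on the mat, lock slide out, valve open, and the blow gun trigger squeezed flat for over a second and let go; the result of the judging was not shown.

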